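Load the dry cabinet and latch its door

TASK

Take every dried canister (orange knob) that is still on the cabinet's pulled-out tray and stand it upright on the green mat, if there are any. Then lift each fresh canister (blue knob) out of the black pocket rack and stand it upright on the tray, stand the yellow logger on the tray too, push the tray fully home and push the door shut until its sprung latch snaps in. Leave the black collar, the spray bottle and the grey tape case where they are.

Things in the scene. Friction and masses are not known exactly. Their poses are not given: they have to be found in the camera images.
- cabinet: Fixed grey dry cabinet, clear top, 200 mm deep (x), 262 wide (y), 125 tall. Origin: on the underside, mid-width, 110 mm behind the open front, which is its own plane x = -110 mm, looking roughly to the robot's right. The top ends 20 mm behind that plane, leaving a slot over the tray's front. Door hinged at the front on the +y side (near the robot). Steel strike at the -y side, 55 to 105 mm high, 21 mm out from the front.
- tray (a joint): Sliding tray of the cabinet, m: 0 = fully home, up to 0.19 = pulled out along the cabinet's -x; at the start it is out. Stays where it is left; about 2 N moves it. It has to be home before the door can shut.
- tray_mid (a point): Centre of the tray's inner floor (14 mm above the table), axes as the cabinet's. Moves with the tray. The floor is 172 mm (x) by 170 mm (y) inside a rim 4 mm thick, 12 mm above the floor.
- tray_tab_top (a point): Middle of the upper edge of the outer (-x) face of the black push tab on the tray's front: an upright plate 8 mm thick (x), 50 mm wide (y), its top 100 mm above the table. Axes as the cabinet's. Home, its outer face lies 6 mm behind the front plane, in the open slot.
- door (a joint): Door angle, rad: 0 = shut, 1.5 to 1.7 at the start. Vertical hinge; stays where it is left, under 1 N at its edge moves it. At about 0.06 rad the bolt's bevel meets the strike; pushing on, up to about 15 N on the outer part of the door, makes the bolt ride over and snap out; then the door is held shut. It stops hard at 0.
- door_hinge (a point): Point on the door's hinge axis, at its back face, 62 mm above the table; turns with the door. In its axes the door runs from the hinge along -y for 230 mm, x from -14 mm (outer face) to 0, and stands 4 to 121 mm above the table. Shut, these axes are the cabinet's; opening turns them clockwise seen from above.
- door_edge (a point): Upper outer corner of the door at its free edge, on the outer face, 121 mm above the table; axes as the door's.
- latch (a joint): How far the brass sprung bolt at the door's free edge is pushed in, m: 0 = fully out (at rest and when latched), up to 0.012. It rises while the bevel rides over the strike.
- rack: Fixed black pocket rack, 130 x 130 mm, 30 mm tall, with 2 x 2 square pockets of 53 mm side, 22 mm deep, centres at +-30.5 mm in its x and y; floor 8 mm above the table. Origin at the centre of its underside.
- mat: Flat green mat, 130 mm (its x) by 170 mm (its y), flush with the table. Origin at its centre. Dried canisters go here, with their centres within its edges.
- logger: Yellow data logger, a box 60 mm (x) by 40 mm (y) by 28 mm tall, with a grey upright grip fin on the middle of its top, 36 mm (x) by 12 mm (y), 28 mm tall (56 mm in all). About 90 g, standing loose on the table. Origin at the centre of its underside.
- collar: Bystander: black pipe collar on a white round foot, 90 mm in diameter, 51 mm tall; leave alone. Origin under its centre.
- spray: Bystander: white bottle with blue cap, 60 mm in diameter, 130 mm tall; leave alone. Origin under its centre.
- tapecase: Bystander: grey tape case 65 x 35 x 60 mm; leave alone. Origin under its centre.
- fresh0: Squat round canister: white body 50 mm in diameter, 28 mm tall, with a coloured band; on top an upright round blue knob 18 mm in diameter, 30 mm tall, the only thing to grip in a pocket (58 mm in all). About 140 g. Origin at the centre of the underside, z up the knob. A fresh one, in a rack pocket at the start, or absent.
- fresh1: Squat round canister: white body 50 mm in diameter, 28 mm tall, with a coloured band; on top an upright round blue knob 18 mm in diameter, 30 mm tall, the only thing to grip in a pocket (58 mm in all). About 140 g. Origin at the centre of the underside, z up the knob. A fresh one, in a rack pocket at the start, or absent.
- fresh2: Squat round canister: white body 50 mm in diameter, 28 mm tall, with a coloured band; on top an upright round blue knob 18 mm in diameter, 30 mm tall, the only thing to grip in a pocket (58 mm in all). About 140 g. Origin at the centre of the underside, z up the knob. A fresh one, in a rack pocket at the start, or absent.
- fresh3: Squat round canister: white body 50 mm in diameter, 28 mm tall, with a coloured band; on top an upright round blue knob 18 mm in diameter, 30 mm tall, the only thing to grip in a pocket (58 mm in all). About 140 g. Origin at the centre of the underside, z up the knob. A fresh one, in a rack pocket at the start, or absent.
- dried0: Squat round canister: white body 50 mm in diameter, 28 mm tall, with a coloured band; on top an upright round orange knob 18 mm in diameter, 30 mm tall, the only thing to grip in a pocket (58 mm in all). About 140 g. Origin at the centre of the underside, z up the knob. A dried one, on the tray at the start, or absent.
- dried1: Squat round canister: white body 50 mm in diameter, 28 mm tall, with a coloured band; on top an upright round orange knob 18 mm in diameter, 30 mm tall, the only thing to grip in a pocket (58 mm in all). About 140 g. Origin at the centre of the underside, z up the knob. A dried one, on the tray at the start, or absent.
- dried2: Squat round canister: white body 50 mm in diameter, 28 mm tall, with a coloured band; on top an upright round orange knob 18 mm in diameter, 30 mm tall, the only thing to grip in a pocket (58 mm in all). About 140 g. Origin at the centre of the underside, z up the knob. A dried one, already on the mat at the start, or absent.
Not all that is in view belongs to the job. What is shaped like the fresh0 but red is not meant. Leave any red look-alike of the fresh2 alone.

How it is judged:
On the way, in this order (a step that is already met when the one before it is completed fails the run):
1. no dried canister is on the tray, and every fresh canister and the logger are on it, upright (x of fresh0 in the frame of tray_mid between -0.086 and 0.086 m and y of fresh0 in the frame of tray_mid between -0.085 and 0.085 m and z of fresh0 in the frame of tray_mid between -0.006 and 0.012 m and angle between each of fresh0, fresh1, fresh2, fresh3, logger's own z axis and vertical below 0.15 rad and x of fresh1 in the frame of tray_mid between -0.086 and 0.086 m and y of fresh1 in the frame of tray_mid between -0.085 and 0.085 m and z of fresh1 in the frame of tray_mid between -0.006 and 0.012 m and x of fresh2 in the frame of tray_mid between -0.086 and 0.086 m and y of fresh2 in the frame of tray_mid between -0.085 and 0.085 m and z of fresh2 in the frame of tray_mid between -0.006 and 0.012 m and x of fresh3 in the frame of tray_mid between -0.086 and 0.086 m and y of fresh3 in the frame of tray_mid between -0.085 and 0.085 m and z of fresh3 in the frame of tray_mid between -0.006 and 0.012 m and x of logger in the frame of tray_mid between -0.086 and 0.086 m and y of logger in the frame of tray_mid between -0.085 and 0.085 m and z of logger in the frame of tray_mid between -0.006 and 0.012 m and not (x of dried0 in the frame of tray_mid between -0.095 and 0.095 m and y of dried0 in the frame of tray_mid between -0.095 and 0.095 m) and not (x of dried1 in the frame of tray_mid between -0.095 and 0.095 m and y of dried1 in the frame of tray_mid between -0.095 and 0.095 m) and not (x of dried2 in the frame of tray_mid between -0.095 and 0.095 m and y of dried2 in the frame of tray_mid between -0.095 and 0.095 m)), for 0.2 s.
2. the tray is pushed fully home (value of joint tray below 0.008 m), for 0.1 s.
3. the door is shut and its bolt has snapped out behind the strike (value of joint door below 0.025 rad and value of joint latch below 0.002 m), for 0.2 s.
At the end, for the whole second after the job is handed in: Every fresh canister upright (0.15 rad) and the logger upright on the tray floor inside the rim; every dried canister upright with its centre on the green mat; all at rest; tray within 8 mm of home; door within 0.025 rad of shut, bolt out to within 2 mm (all of step 3 and x of fresh0 in the frame of tray_mid between -0.086 and 0.086 m and y of fresh0 in the frame of tray_mid between -0.085 and 0.085 m and z of fresh0 in the frame of tray_mid between -0.006 and 0.012 m and angle between each of fresh0, fresh1, fresh2, fresh3, logger, dried0, dried1, dried2's own z axis and vertical below 0.15 rad and x of fresh1 in the frame of tray_mid between -0.086 and 0.086 m and y of fresh1 in the frame of tray_mid between -0.085 and 0.085 m and z of fresh1 in the frame of tray_mid between -0.006 and 0.012 m and x of fresh2 in the frame of tray_mid between -0.086 and 0.086 m and y of fresh2 in the frame of tray_mid between -0.085 and 0.085 m and z of fresh2 in the frame of tray_mid between -0.006 and 0.012 m and x of fresh3 in the frame of tray_mid between -0.086 and 0.086 m and y of fresh3 in the frame of tray_mid between -0.085 and 0.085 m and z of fresh3 in the frame of tray_mid between -0.006 and 0.012 m and x of logger in the frame of tray_mid between -0.086 and 0.086 m and y of logger in the frame of tray_mid between -0.085 and 0.085 m and z of logger in the frame of tray_mid between -0.006 and 0.012 m and x of dried0 in the frame of mat between -0.065 and 0.065 m and y of dried0 in the frame of mat between -0.085 and 0.085 m and height (world z) of each of dried0, dried1, dried2 below 0.008 m and x of dried1 in the frame of mat between -0.065 and 0.065 m and y of dried1 in the frame of mat between -0.085 and 0.085 m and x of dried2 in the frame of mat between -0.065 and 0.065 m and y of dried2 in the frame of mat between -0.085 and 0.085 m and value of joint tray below 0.008 m and linear speed of each of fresh0, fresh1, fresh2, fresh3, dried0, dried1, dried2, logger below 0.02 m/s); the robot touches nothing.
It fails at once if the collar was pushed more than 30 mm or tipped over (distance of collar from where it was at the start of the episode above 0.03 m or angle between collar's own z axis and vertical above 0.5 rad).
It fails at once if the spray bottle was pushed more than 30 mm or tipped over (distance of spray from where it was at the start of the episode above 0.03 m or angle between spray's own z axis and vertical above 0.5 rad).
It fails at once if the tape case was pushed more than 30 mm or tipped over (distance of tapecase from where it was at the start of the episode above 0.03 m or angle between tapecase's own z axis and vertical above 0.5 rad).
Of fresh0, fresh1, fresh2, fresh3 only 3 to 4 are there at a start; the rules pass over those that are not, and their reading is None.
Of dried0, dried1, dried2 only 1 to 2 are there at a start; the rules pass over those that are not, and their reading is None.
At some moment in a run one of logger, dried0, dried1, dried2 may be knocked a few centimetres aside while the robot is not near it.
Once in a run the grip may slacken for a moment while it holds something.
It also fails if it takes over 210 s, if anything falls off the work surface, if the arm or the gripper's body presses on something with over 40 N, if the wrist force passes 120 N, or if a joint passes its speed limit or range.

ROBOT

A 7-joint arm with a two-finger parallel gripper is mounted at the origin on the work surface. World frame = base frame: x ahead of the robot, y to its left, z up, the work surface at z = 0. Lengths are in m, angles in rad, forces in N, time in s.
With the tool pointing down it reaches from about 0.35 to 0.9 m from the base axis. Payload 7.2 kg.
Tool frame: the origin (TCP) lies midway between the tips of the shut fingers; the grasp point (between the pads) lies 19 mm behind it; z points along the fingers, y is the direction in which the jaws open and shut (so a half turn about z gives the same grasp; the last joint's range is limited). The gripper opens to 88 mm and grips with 3 to 60 N. Pads are 20 mm wide; open, the fingers measure 115 mm over their backs; the gripper's body (75 mm by 178 mm) begins 61 mm behind the grasp point.
Start: joints at [-1.281, 0.411, -0.013, 1.596, 0.006, 1.134, -0.082], TCP at [0.219, 0.585, 0.223] pointing down, gripper open.
Joint ranges: [-2.95, 2.95], [-0.29, 1.99], [-1.47, 1.44], [0.14, 2.54], [-1.03, 4.17], [0.13, 1.85], [-2.86, 2.86]. Speed limits (rad/s): [2.39, 2.39, 3.01, 3.01, 3.14, 3.14, 3.14].

INTERFACE

Orientations are given as a unit quaternion [w, x, y, z].
In Python, from station import get_obs, grab_frame, job_done gives the robot as it stands.
- The arm moves only by the tool step_arm, never from a script. Its argument "targets" is a list of rows, each a list of 7 numbers: the finger opening in cm, from 0 to 8.78, then the shift along the world's x, y, z in cm, then the turn, a rotation vector about the world's x, y, z in rad. In form: [[hand, x, y, z, wx, wy, wz], ...]. A call has 1 to 12 rows; each row shifts and turns the pose as measured when the row begins; what a row does not reach is not made up. A row lasts 1/10 s, in which the tool goes at most 50 mm and 8.59 degrees, less where a joint would pass 70% of its speed; a pose out of reach is approached as far as the arm can. A call with a gripper value outside its range is refused whole. The fingers move at their own pace and stop on an object; "force" is the grip in N (left out, the last holds). Time passes only in rows, so rows that do not move let the fingers close. It gives the time, the measured TCP pose, the force and the opening at its end, in the units of the state.
- get_obs(): the state, without advancing time (a new reading comes with each control period).
- grab_frame(name): name is "scene" or "top" or "wrist"; returns a dict with "image" (420x560x3 uint8, red, green, blue), "intrinsics" (3x3 intrinsics, pixels), "R" (3x3) and "t" (3): a world point X has camera coordinates R X + t; the wrist camera has in their place "mount" (4x4, takes a point from camera to tool coordinates, whose origin is the TCP and whose axes are the flange's). Camera axes: x right, y down, z forward; pixel columns grow to the right and rows downward; lengths in m; the calibration is good to about 2 mm. A picture is of the moment at which its call begins: read the wrist's pose just before it. There is no depth.
- job_done(): hands the job in, once; it reports no verdict.
The state is a dict: "time": time; "joint_positions": joint angles; "qvel": joint speeds; "tau": joint torques, N m; "ee_pos": TCP position; "eef_rot": TCP orientation; "force": force on the tool from outside, world axes, zero at the start; "torque": the same for the moment, N m; "gripper_width": finger opening in m.
Only numpy, scipy, OpenCV 4.12 (cv2) and the standard library are available. Lean on these libraries where they do the work, as an engineer would, in place of code of your own. Each camera call takes 0.05 s, during which the arm holds its last target.

## Working session

There is one attempt and no reset: what is moved stays moved. The work goes in short steps, Python scripts to look and compute and a tool call to move; the robot and the scene stay as the last step left them, time stands still between calls to the robot, and variables do not carry over. Pictures are saved under pics/ and viewed, and the job is handed in when it is done.

Besides the shell and the picture viewer there is one more tool, called after ">>>" as a command line: name --pt "numbers of a row" for each row, then --argument value for the rest. step_arm: Moves the arm, as the interface text tells. Its arguments: {"type":"object","properties":{"targets":{"type":"array","items":{"type":"array","items":{"type":"number"}}},"force":{"type":"number"}},"required":["targets"]}

```bash
ls; mkdir -p pics
python3 - <<'E'
from station import *
import cv2
o=get_obs();print(o)
for n in ["scene","top","wrist"]:
    f=grab_frame(n);cv2.imwrite(f"pics/{n}0.png",f["image"][:,:,::-1])
    print(n,{k:v for k,v in f.items() if k!="image"})
E
```

```text
pics
{'time': 0.0, 'joint_positions': array([-1.281198  ,  0.41188261, -0.01271046,  1.59702041,  0.0056011 ,
        1.13431904, -0.08221507]), 'qvel': array([ 0.00023409, -0.00024041,  0.00172388, -0.00034669,  0.00077787,
       -0.00099672, -0.00092091]), 'tau': array([-7.69258222e-04, -5.87948048e+01,  6.41479399e-01, -2.91081709e+01,
       -5.38913417e-02,  1.81828294e-02,  1.60519107e-04]), 'ee_pos': array([0.21874774, 0.5849328 , 0.22182955]), 'eef_rot': array([-8.49533200e-05,  1.77942184e-01,  9.84040621e-01, -7.92351347e-04]), 'force': array([ 0.07652145,  0.44419636, -0.25965909]), 'torque': array([-0.06713082, -0.04420157,  0.04305523]), 'gripper_width': 0.0881045869808706}
scene {'intrinsics': array([[455.31164843,   0.        , 277.50726808],
       [  0.        , 455.31164843, 206.28083785],
       [  0.        ,   0.        ,   1.        ]]), 'R': array([[-0.5009892 ,  0.86540696,  0.00897892],
       [ 0.63741114,  0.37597922, -0.67256722],
       [-0.58542024, -0.33122565, -0.73998156]]), 't': array([ 0.26588062, -0.27437612,  1.67364266])}
top {'intrinsics': arra
[... 181 characters left out ...]
9975369, -0.01494347],
       [-0.98691644,  0.01859236, -0.160157  ],
       [ 0.16039539,  0.01211992, -0.98697843]]), 't': array([-0.01097863,  0.55843594,  1.06266685])}
wrist {'intrinsics': array([[315.60020683,   0.        , 276.66456598],
       [  0.        , 315.60020683, 206.78450212],
       [  0.        ,   0.        ,   1.        ]]), 'mount': array([[ 8.42467296e-05, -9.54191912e-01, -2.99195235e-01,
         8.34336763e-02],
       [ 9.99998649e-01,  5.71500966e-04, -1.54105056e-03,
         1.58113000e-03],
       [ 1.64144834e-03, -2.99194701e-01,  9.54190671e-01,
        -1.62479974e-01],
       [ 0.00000000e+00,  0.00000000e+00,  0.00000000e+00,
         1.00000000e+00]])}
```

View pics/scene0.png

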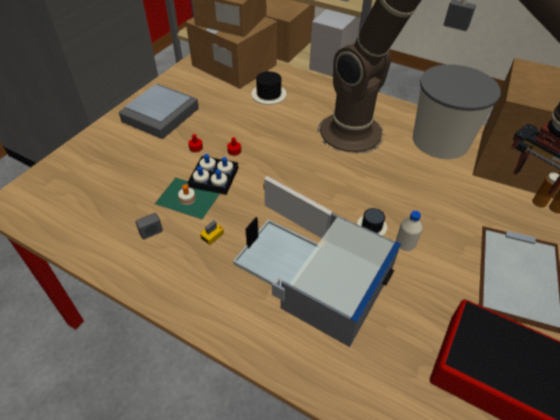

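View pics/top0.png

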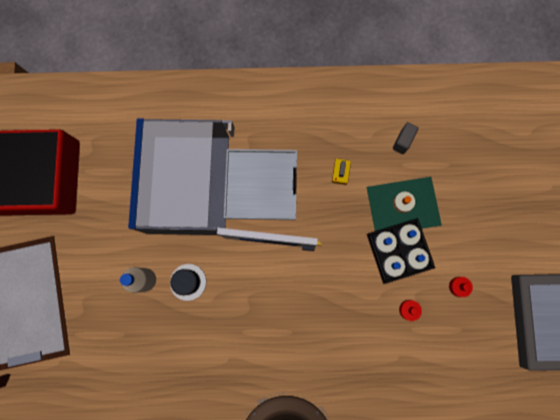

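View pics/wrist0.png

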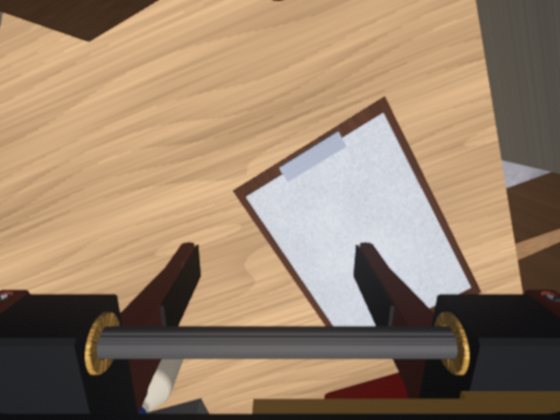

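Top picture: cabinet at left (130–230, 120–235), tray empty (225–297, 150–220), logger at (341,171), mat with one dried canister at (405,201), rack with 4 fresh at (400,250), tape case at (405,138), collar (187,282), bottle (133,280), and two red look-alikes.

```bash
cat > h.py <<'E'
import numpy as np, cv2
from station import *
def fr(n,save=None,k=1):
    f=grab_frame(n)
    if save: cv2.imwrite(f"pics/{save}.png",f["image"][:,:,::-1])
    return f
def pose(f,o=None):
    if "R" in f: return f["R"],f["t"]
    from scipy.spatial.transform import Rotation as Ro
    q=o["eef_rot"];Rt=Ro.from_quat([q[1],q[2],q[3],q[0]]).as_matrix()
    M=f["mount"];Rwc=Rt@M[:3,:3];c=Rt@M[:3,3]+o["ee_pos"]
    return Rwc.T,-Rwc.T@c
def cast(f,uv,z,o=None):
    R,t=pose(f,o);uv=np.atleast_2d(np.array(uv,float))
    K=f["intrinsics"];d=np.c_[(uv-K[:2,2])/[K[0,0],K[1,1]],np.ones(len(uv))]@R
    c=-R.T@t
    return (c+d*((z-c[2])/d[:,2])[:,None])[:,:2]
def proj(f,X,o=None):
    R,t=pose(f,o);p=np.atleast_2d(X)@R.T+t
    return p[:,:2]/p[:,2:]*[f["intrinsics"][0,0],f["intrinsics"][1,1]]+f["intrinsics"][:2,2]
def blobs(mask,amin=15):
    n,l,s,c=cv2.connectedComponentsWithStats(mask.astype(np.uint8))
    return [(c[i],s[i,4],l==i) for i in range(1,n) if s[i,4]>=amin]
def hsv(f): return cv2.cvtColor(f["image"],cv2.COLOR_RGB2HSV)
def m(f,h0,h1,s0,v0=40,v1=255):
    x=hsv(f);return (x[...,0]>=h0)&(x[...,0]<=h1)&(x[...,1]>=s0)&(x[...,2]>=v0)&(x[...,2]<=v1)
E
python3 - <<'E'
from h import *
f=fr("top");g=fr("scene")
for n,q in (("top",f),("scene",g)):
  for nm,a in (("blue",(105,130,120)),("orange",(5,18,200,120)),("yellow",(22,32,170,80)),("green",(65,95,60,20))):
    print(n,nm)
    for c,a_,mk in blobs(m(q,*a),12):
        if nm=="green" and a_<500 or a_>20000: continue
        z={"blue":.066,"orange":.058,"yellow":.028,"green":0}[nm]
        r=cv2.minAreaRect(np.argwhere(mk)[:,::-1].astype(np.float32))
        print(c.round(1),a_,cast(q,c,z).round(4), "box",cast(q,cv2.boxPoints(r),z).round(3).tolist() if nm in("yellow","green") else "")
im=f["image"][100:300,110:450];cv2.imwrite("pics/topz.png",cv2.resize(im,(782,460),interpolation=cv2.INTER_CUBIC)[:,:,::-1])
im=g["image"][140:345,130:410];cv2.imwrite("pics/scz.png",cv2.resize(im,(784,574),interpolation=cv2.INTER_CUBIC)[:,:,::-1])
E
```

```text
top blue
[135.5 173.8] 664 [[0.6494 0.3577]] box 
[411.5 233.3] 42 [[ 0.4907 -0.3082]] box 
[387.8 240.7] 40 [[ 0.4742 -0.2509]] box 
[420.2 257.7] 43 [[ 0.4327 -0.3251]] box 
[396.  265.3] 44 [[ 0.4157 -0.2673]] box 
[126.1 279.3] 122 [[0.3938 0.3701]] box 
top orange
[407.3 199.3] 29 [[ 0.5746 -0.305 ]] box 
top yellow
[341. 171.] 242 [[ 0.6558 -0.1499]] box [[0.631, -0.127], [0.689, -0.137], [0.683, -0.174], [0.625, -0.164]]
top green
[403.7 203.9] 2470 [[ 0.5732 -0.3095]] box [[0.619, -0.218], [0.644, -0.387], [0.519, -0.399], [0.494, -0.233]]
scene blue
[206.3 157.5] 30 [[ 0.4406 -0.3188]] box 
[224.2 161.2] 32 [[ 0.4257 -0.2591]] box 
[199.3 169.2] 37 [[ 0.4968 -0.3051]] box 
[217.6 172.7] 40 [[ 0.4806 -0.2465]] box 
[414.9 215.3] 75 [[0.3374 0.3453]] box 
[375.  282.6] 571 [[0.6092 0.3315]] box 
scene orange
[185.3 188. ] 29 [[ 0.5796 -0.2975]] box 
scene yellow
[211.8 234.3] 210 [[ 0.6681 -0.1387]] box [[0.686, -0.171], [0.62, -0.167], [0.638, -0.115], [0.702, -0.121]]
scene green
[187.7 199.4] 1090 [[ 0.5747 -0.3019]] box [[0.637, -0.378], [0.522, -0.435], [0.499, -0.237], [0.612, -0.192]]
```

View pics/topz.png

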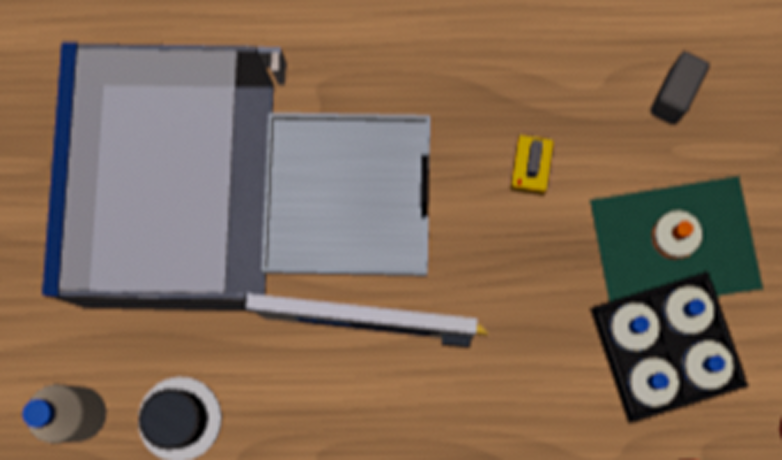

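View pics/scz.png

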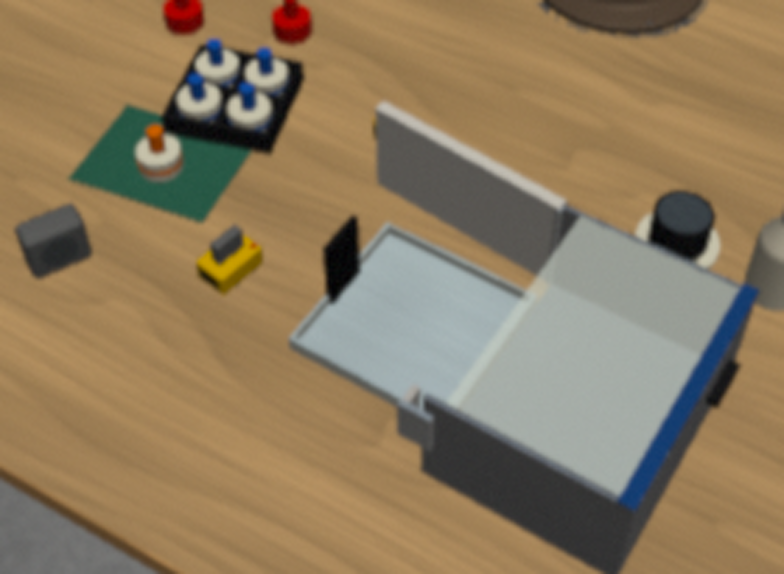

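```bash
cat >> h.py <<'E'
def tri(f,a,g,b):
    A=[];y=[]
    for q,p in ((f,a),(g,b)):
        R,t=pose(q);K=q["intrinsics"];d=R.T@np.array([(p[0]-K[0,2])/K[0,0],(p[1]-K[1,2])/K[1,1],1]);d/=np.linalg.norm(d)
        P=np.eye(3)-np.outer(d,d);A.append(P);y.append(P@(-R.T@t))
    x=np.linalg.lstsq(np.vstack(A),np.hstack(y),rcond=None)[0]
    return x, np.linalg.norm(np.vstack(A)@x-np.hstack(y))
E
python3 - <<'E'
from h import *
f=fr("top");g=fr("scene")
T=[(411.5,233.3),(387.8,240.7),(420.2,257.7),(396,265.3),(407.3,199.3)]
S=[(199.3,169.2),(217.6,172.7),(206.3,157.5),(224.2,161.2),(185.3,188)]
for a,b in zip(T,S):
    x,e=tri(f,a,g,b);print(x.round(4),round(e,4))
z2=lambda l:[(110+u/2.3,100+v/2.3) for u,v in l]
print("tray",cast(f,z2([(270,115),(430,115),(428,274),(263,271)]),.026).round(4))
print("tab top",cast(f,z2([(425,155),(426,217)]),.1).round(4))
print("door hinge/edge top",cast(f,z2([(247,300),(478,328)]),.121).round(4))
print("rack",cast(f,z2([(592,308),(707,273),(747,385),(630,422)]),.03).round(4))
print("tape",cast(f,z2([(680,80)]),.06))
E
```

```text
[ 0.4915 -0.3099  0.0595] 0.0002
[ 0.4745 -0.252   0.0585] 0.0007
[ 0.4327 -0.3269  0.0565] 0.0012
[ 0.4156 -0.2688  0.0539] 0.0018
[ 0.5749 -0.3049  0.0507] 0.0028
tray [[ 0.7173  0.1383]
 [ 0.7136 -0.0397]
 [ 0.5354 -0.0342]
 [ 0.542   0.1449]]
tab top [[ 0.6489 -0.0334]
 [ 0.5838 -0.0332]]
door hinge/edge top [[ 0.4996  0.1453]
 [ 0.4678 -0.0822]]
rack [[ 0.4949 -0.209 ]
 [ 0.5304 -0.3339]
 [ 0.4104 -0.3687]
 [ 0.3739 -0.2436]]
tape [[ 0.73680417 -0.30972722]]
```

>>> step_arm --pt "4 2.4 -3.2 0.3 0 0 -0.1" --pt "4 2.4 -3.2 0.3 0 0 -0.1" --pt "4 2.4 -3.2 0.3 0 0 -0.1" --pt "4 2.4 -3.2 0.3 0 0 -0.1" --pt "4 2.4 -3.2 0.3 0 0 -0.1" --pt "4 2.4 -3.2 0.3 0 0 -0.1" --pt "4 2.4 -3.2 0.3 0 0 -0.1" --pt "4 2.4 -3.2 0.3 0 0 -0.1" --pt "4 2.4 -3.2 0.3 0 0 -0.1" --pt "4 2.4 -3.2 0.3 0 0 -0.1" --pt "4 2.4 -3.2 0.3 0 0 -0.1" --pt "4 2.4 -3.2 0.3 0 0 -0.1"

```text
time: 1.55
ee_pos: [0.5093, 0.1904, 0.2601]
eef_rot: [-0.001, 0.715, 0.699, 0.003]
force: [0.8, 0.8, 0.9]
gripper_width: 0.0404
```

>>> step_arm --pt "4 -0.5 -4 0 0 0 0" --pt "4 -0.5 -4 0 0 0 0" --pt "4 -0.5 -4 0 0 0 0" --pt "4 -0.5 -4 0 0 0 0" --pt "4 -0.5 -4 0 0 0 0" --pt "4 -0.5 -4 0 0 0 0" --pt "4 -0.5 -4 0 0 0 0" --pt "4 -0.5 -4 0 0 0 0" --pt "4 -0.5 -4 0 0 0 0" --pt "4 -0.5 -4 0 0 0 0" --pt "4 -0.5 -4 0 0 0 0" --pt "4 -0.5 -3.5 0 0 0 0.02"

```text
time: 2.75
ee_pos: [0.4484, -0.3036, 0.2629]
eef_rot: [0.001, 0.709, 0.705, 0.007]
force: [1.0, 0.7, -0.4]
gripper_width: 0.0399
```

Run:
```python
from h import *
o=get_obs();f=fr("wrist","w1");print(o["ee_pos"],o["qvel"].round(3))
for c,a,mk in blobs(m(f,105,130,120),30): print(c.round(1),a,cast(f,c,.055,o).round(4))
P=[[ 0.4915,-0.3099,.055],[ 0.4745,-0.252,.055],[ 0.4327,-0.3269,.055],[ 0.4156,-0.2688,.055]]
print(proj(f,P,o).round(0))
```

```text
[ 0.44839965 -0.30361379  0.26294515] [ 0.728  0.349  0.086 -0.342 -0.275  0.118  1.084]
[296. 140.] 115 [[ 0.473  -0.2538]]
[245.7 155.2] 126 [[ 0.4144 -0.2709]]
[309.6 189.3] 133 [[ 0.4903 -0.3125]]
[261.3 203.1] 137 [[ 0.4315 -0.3295]]
[[311. 187.]
 [297. 138.]
 [262. 201.]
 [247. 153.]]
```

View pics/w1.png

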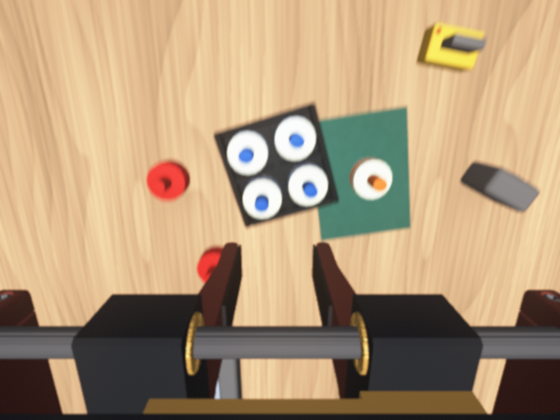

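>>> step_arm --force 40 --pt "4 2 0 -2 -0.0085 0.011 0" --pt "4 2 -0.4 -3 0 0 0" --pt "4 0 0 -3 0 0 0" --pt "4 0 0 -3 0 0 0" --pt "4 0 0 0 0 0 0"

```text
time: 3.3
ee_pos: [0.4871, -0.3175, 0.1513]
eef_rot: [0.004, 0.713, 0.702, -0.001]
force: [-0.7, 0.5, 0.3]
gripper_width: 0.0403
```

>>> step_arm --pt "4 0.4 0.6 -2 0 0 0" --pt "4 0 0 -3 0 0 0" --pt "4 0 0 0 0 0 0"

```text
time: 3.6
ee_pos: [0.4927, -0.3118, 0.1037]
eef_rot: [0.005, 0.713, 0.702, 0.0]
force: [-0.2, 0.0, 0.7]
gripper_width: 0.0403
```

>>> step_arm --pt "4 -0.1 0.1 -2.5 0 0 0" --pt "4 0 0 -2.5 0 0 0" --pt "4 0 0 -0.8 0 0 0" --pt "4 0 0 0 0 0 0" --pt "1 0 0 0 0 0 0" --pt "1 0 0 0 0 0 0" --pt "1 0 0 0 0 0 0" --pt "1 0 0 0 0 0 0"

```text
time: 4.4
ee_pos: [0.4962, -0.3148, 0.058]
eef_rot: [0.011, 0.713, 0.701, 0.002]
force: [-1.9, -1.4, -3.1]
gripper_width: 0.0171
```

Run:
```python
from h import *
o=get_obs();f=fr("wrist","w2");print(o)
```

```text
{'time': 4.4, 'joint_positions': array([ 0.05722037,  0.58703287,  0.58362506,  1.8905227 , -0.45138986,
        0.77335419,  0.87042346]), 'qvel': array([-0.00189504, -0.01059499,  0.00310366, -0.00121959,  0.00384461,
        0.00787528, -0.00346215]), 'tau': array([-9.08053983e-01, -5.81057310e+01,  1.00306928e+01, -2.34795195e+01,
       -5.63077256e-01, -5.61917312e-01, -1.70937233e-02]), 'ee_pos': array([ 0.49616733, -0.31476137,  0.05801855]), 'eef_rot': array([0.0109485 , 0.71277353, 0.70130479, 0.00237125]), 'force': array([-1.92512639, -1.43138334, -3.14361442]), 'torque': array([-0.13487746,  0.73659152,  0.03832132]), 'gripper_width': 0.017050112988684515}
```

View pics/w2.png

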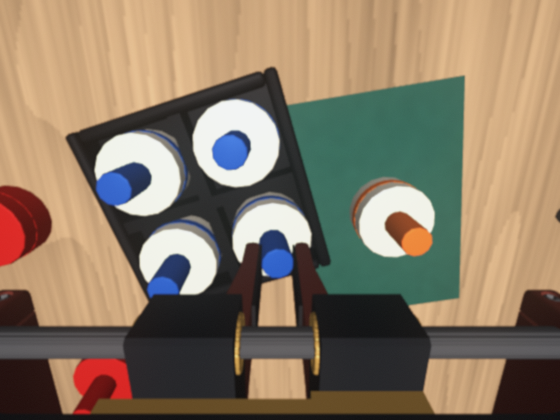

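>>> step_arm --pt "4 0 0 0 0 0 0" --pt "4 0 0 0 0 0 0" --pt "4 0 0 0 0 0 0"

```text
time: 4.75
ee_pos: [0.4976, -0.3148, 0.0588]
eef_rot: [0.012, 0.713, 0.701, 0.003]
force: [-0.0, 0.7, -0.0]
gripper_width: 0.0371
```

>>> step_arm --pt "4 -0.65 0.35 -1.4 0.013 0.021 0" --pt "4 0 0 0 0 0 0"

```text
time: 4.95
ee_pos: [0.4918, -0.3106, 0.0441]
eef_rot: [-0.0, 0.712, 0.702, 0.001]
force: [1.1, 0.7, -0.7]
gripper_width: 0.0404
```

>>> step_arm --pt "1 0 0 0 0 0 0" --pt "1 0 0 0 0 0 0"

```text
time: 5.15
ee_pos: [0.4917, -0.3105, 0.0433]
eef_rot: [-0.001, 0.712, 0.702, 0.0]
force: [-0.4, 1.0, 0.3]
gripper_width: 0.0278
```

>>> step_arm --pt "1 0 0 0 0 0 0" --pt "1 0 0 0 0 0 0"

```text
time: 5.35
ee_pos: [0.4917, -0.3106, 0.0432]
eef_rot: [-0.001, 0.712, 0.702, 0.0]
force: [0.0, -0.9, -2.6]
gripper_width: 0.0174
```

>>> step_arm --pt "1 0 0 1.5 0 0 0" --pt "1 0 0 2.5 0 0 0" --pt "1 0 0 3 0 0 0" --pt "1 0 0 3 0 0 0" --pt "1 0 0 3 0 0 0" --pt "1 0 0 1 0 0 0"

```text
time: 5.95
ee_pos: [0.4889, -0.3102, 0.1908]
eef_rot: [-0.002, 0.713, 0.701, -0.001]
force: [0.3, 0.0, -1.9]
gripper_width: 0.0175
```

>>> step_arm --pt "1 0.8 1.7 0 0 0 0" --pt "1 1.6 3.5 0 0 0 0" --pt "1 1.6 3.5 0 0 0 0" --pt "1 1.6 3.5 0 0 0 0" --pt "1 1.6 3.5 0 0 0 0" --pt "1 1.6 3.5 0 0 0 0" --pt "1 1.6 3.5 0 0 0 0" --pt "1 1.6 3.5 0 0 0 0" --pt "1 1.6 3.5 0 0 0 0" --pt "1 1.6 3.5 0 0 0 0" --pt "1 1.6 3.5 0 0 0 0" --pt "1 1.0 2 0 0 0 0"

```text
time: 7.15
ee_pos: [0.6654, 0.0884, 0.192]
eef_rot: [-0.001, 0.717, 0.697, -0.001]
force: [0.2, 0.3, -1.9]
gripper_width: 0.0172
```

>>> step_arm --pt "1 0.5 1 0 0 0 0" --pt "1 0 0 0 0 0 0" --pt "1 0 0 0 0 0 0"

```text
time: 7.45
ee_pos: [0.6698, 0.1018, 0.1899]
eef_rot: [-0.002, 0.715, 0.699, -0.002]
force: [0.2, 0.3, -1.4]
gripper_width: 0.0176
```

Run:
```python
from h import *
o=get_obs();f=fr("wrist","w3");fr("top","t3");print(o["ee_pos"])
C=np.array([.627,.0523]);x=np.array([.028,1]);y=np.array([-1,.028])
print(proj(f,[[*(C+a*x+b*y),.026] for a,b in((-.09,-.089),(-.09,.089),(.09,.089),(.09,-.089))],o).round(0))
```

```text
[0.66977612 0.10178941 0.1898516 ]
[[317. 304.]
 [169. 303.]
 [152. 152.]
 [325. 153.]]
```

View pics/w3.png

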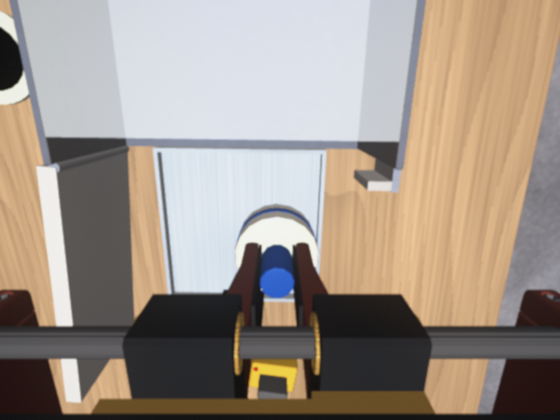

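View pics/t3.png

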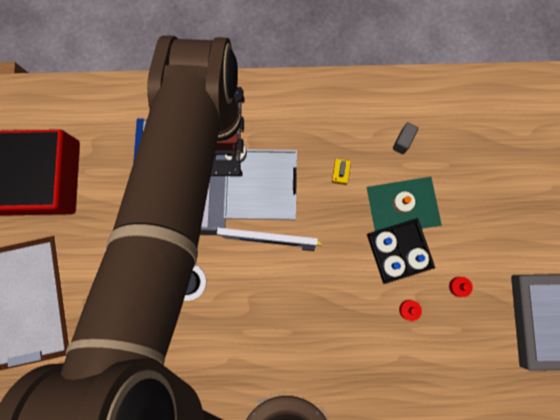

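>>> step_arm --pt "1 1 0.1 -2 0 0 0" --pt "1 0 0 -3 0 0 0" --pt "1 0 0 -3 0 0 0" --pt "1 0 0 -2 0 0 0" --pt "1 0 0 0 0 0 0" --pt "1 0 0 0 0 0 0"

```text
time: 8.15
ee_pos: [0.6801, 0.0913, 0.0916]
eef_rot: [-0.0, 0.72, 0.694, -0.001]
force: [-0.1, -0.2, -1.0]
gripper_width: 0.0174
```

>>> step_arm --pt "1 0 1.1 -1.5 0 0 0" --pt "1 0 0 -1.5 0 0 0" --pt "1 0 0 0 0 0 0"

```text
time: 8.45
ee_pos: [0.6816, 0.1025, 0.0628]
eef_rot: [0.001, 0.721, 0.693, 0.001]
force: [-1.2, 0.5, -1.9]
gripper_width: 0.0174
```

>>> step_arm --pt "1 -0.1 0 -1.1 0 0 0" --pt "1 0 0 0 0 0 0" --pt "1 0 0 0 0 0 0"

```text
time: 8.75
ee_pos: [0.6808, 0.103, 0.051]
eef_rot: [0.001, 0.72, 0.694, 0.002]
force: [0.3, 0.6, -2.4]
gripper_width: 0.0181
```

>>> step_arm --pt "1 0 0 -0.15 0 0 0" --pt "3.5 0 0 0 0 0 0" --pt "3.5 0 0 0 0 0 0" --pt "3.5 0 0 0 0 0 0"

```text
time: 9.15
ee_pos: [0.6821, 0.1027, 0.051]
eef_rot: [0.002, 0.721, 0.693, 0.003]
force: [-0.5, -0.2, 0.2]
gripper_width: 0.0346
```

Up and back to rack B (0.474,-0.253).

>>> step_arm --pt "3.5 0 0 2 0 0 0" --pt "3.5 0 0 3 0 0 0" --pt "3.5 0 0 4 0 0 0" --pt "4 0 0 3 0 0 0" --pt "4 -1 -1.7 0 0 0 0" --pt "4 -2 -3.5 0 0 0 0" --pt "4 -2.2 -3.8 0 0 0 0" --pt "4 -2.2 -3.8 0 0 0 0" --pt "4 -2.2 -3.8 0 0 0 0" --pt "4 -2.2 -3.8 0 0 0 0" --pt "4 -2.2 -3.8 0 0 0 0" --pt "4 -2.2 -3.8 0 0 0 0"

```text
time: 10.35
ee_pos: [0.5174, -0.1788, 0.1798]
eef_rot: [0.005, 0.716, 0.698, 0.008]
force: [1.3, -0.4, 0.2]
gripper_width: 0.0398
```

Run:
```python
from h import *
o=get_obs();print(o["ee_pos"]);f=fr("top","t4")
im=f["image"][100:300,110:450];cv2.imwrite("pics/t4z.png",cv2.resize(im,(782,460),interpolation=cv2.INTER_CUBIC)[:,:,::-1])
for c,a,mk in blobs(m(f,105,130,120),12): print(c.round(1),a,cast(f,c,.06).round(4))
```

```text
[ 0.51735982 -0.17883079  0.17984434]
[135.5 173.8] 660 [[0.6509 0.3599]]
[240.1 159.4] 39 [[0.6822 0.1014]]
[420.2 257.7] 43 [[ 0.4329 -0.3268]]
[126.1 279.3] 122 [[0.3939 0.3724]]
```

View pics/t4z.png

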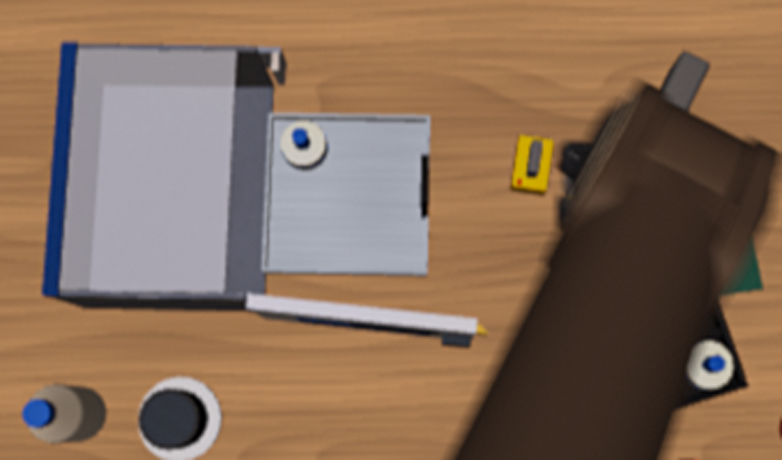

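>>> step_arm --pt "4 -2 -3.5 -1 -0.004 0.018 0" --pt "4 -1.3 -2 -1 0 0 0" --pt "4 0 0 0 0 0 0" --pt "4 0 0 0 0 0 0"

```text
time: 10.8
ee_pos: [0.4791, -0.2449, 0.163]
eef_rot: [0.003, 0.722, 0.692, -0.0]
force: [0.6, -0.1, 0.7]
gripper_width: 0.0401
```

>>> step_arm --pt "4 -0.5 -0.8 -2 0 0 0" --pt "4 0 0 -3 0 0 0" --pt "4 0 0 -2 0 0 0" --pt "4 0 0 -1 0 0 0" --pt "4 0 0 0 0 0 0"

```text
time: 11.3
ee_pos: [0.4809, -0.2476, 0.0832]
eef_rot: [0.005, 0.719, 0.695, 0.003]
force: [0.1, 1.2, 0.2]
gripper_width: 0.0399
```

>>> step_arm --pt "4 -0.7 -0.5 -1.5 0 0 0" --pt "4 0 0 -1.5 0 0.01 0" --pt "4 -0.1 0 -0.8 0 0 0" --pt "4 0 0 0 0 0 0"

```text
time: 11.7
ee_pos: [0.477, -0.2509, 0.0463]
eef_rot: [0.003, 0.717, 0.697, 0.001]
force: [-0.3, 0.3, -0.6]
gripper_width: 0.04
```

>>> step_arm --pt "4 -0.3 -0.2 -0.25 0 0 0" --pt "1 0 0 0 0 0 0" --pt "1 0 0 0 0 0 0" --pt "1 0 0 0 0 0 0" --pt "1 0 0 0 0 0 0"

```text
time: 12.2
ee_pos: [0.4752, -0.2532, 0.0453]
eef_rot: [0.004, 0.717, 0.697, 0.001]
force: [0.4, 0.3, -1.5]
gripper_width: 0.0173
```

>>> step_arm --pt "1 0 0 1.5 0 0 0" --pt "1 0 0 3 0 0 0" --pt "1 0 0 4 0 0 0" --pt "1 0 0 4 0 0 0" --pt "1 0 0 2 0 0 0" --pt "1 0.5 2 0 0 0 0" --pt "1 1 4 0 0 0 0" --pt "1 1 4 0 0 0 0" --pt "1 1 4 0 0 0 0" --pt "1 1 4 0 0 0 0" --pt "1 1 4 0 0 0 0" --pt "1 1 4 0 0 0 0"

```text
time: 13.4
ee_pos: [0.5367, 0.0062, 0.2096]
eef_rot: [0.007, 0.724, 0.689, 0.004]
force: [1.8, -1.2, -2.1]
gripper_width: 0.0173
```

>>> step_arm --pt "1 1 4 0 0 0 0" --pt "1 1 3 0 0 0 0" --pt "1 0.5 1.5 0 0 0 0" --pt "1 0 0 0 0 0 0" --pt "1 0 0 0 0 0 0"

```text
time: 13.9
ee_pos: [0.5619, 0.0993, 0.2135]
eef_rot: [0.008, 0.722, 0.692, 0.005]
force: [0.9, -0.3, -1.3]
gripper_width: 0.0169
```

>>> step_arm --pt "1 1.4 0.7 -2 0.005 0.018 0" --pt "1 0 0 -3 0 0 0" --pt "1 0 0.3 -3 0 0 0" --pt "1 0 0.3 -3 0 0 0" --pt "1 0 0 -1 0 0 0" --pt "1 0 0 0 0 0 0"

```text
time: 14.5
ee_pos: [0.5765, 0.0973, 0.0943]
eef_rot: [0.002, 0.728, 0.686, 0.001]
force: [0.7, -0.4, -2.0]
gripper_width: 0.0169
```

>>> step_arm --pt "1 0 0.9 -1.5 0 0 0" --pt "1 0 0.1 -1.5 0 0 0" --pt "1 0 0 -0.5 0 0 0.03" --pt "1 0 0 0 0 0 0"

```text
time: 14.9
ee_pos: [0.5785, 0.1066, 0.0601]
eef_rot: [0.003, 0.717, 0.697, 0.003]
force: [-0.5, -0.2, -1.6]
gripper_width: 0.0171
```

>>> step_arm --pt "1 -0.25 0 -0.7 0 0 0" --pt "1 0 0 0 0 0 0" --pt "1 0 0 0 0 0 0"

```text
time: 15.2
ee_pos: [0.5764, 0.1067, 0.0533]
eef_rot: [0.003, 0.717, 0.697, 0.003]
force: [0.8, 0.8, -0.6]
gripper_width: 0.0169
```

>>> step_arm --pt "1 0 0 -0.2 0 0 0" --pt "1 0 0 0 0 0 0" --pt "3.5 0 0 0 0 0 0" --pt "3.5 0 0 0 0 0 0" --pt "3.5 0 0 0 0 0 0"

```text
time: 15.7
ee_pos: [0.5774, 0.1068, 0.0524]
eef_rot: [0.004, 0.717, 0.697, 0.004]
force: [-0.8, -0.3, -0.9]
gripper_width: 0.0349
```

>>> step_arm --pt "3.5 0 0 2 0 0 0" --pt "3.5 0 0 3 0 0 0" --pt "3.5 0 0 4 0 0 0" --pt "4 0 0 3 0 0 0" --pt "4 -1 -2 0 0 0 0" --pt "4 -1.8 -4 0 0 0 0" --pt "4 -1.8 -4 0 0 0 0" --pt "4 -1.8 -4 0 0 0 0" --pt "4 -1.8 -4 0 0 0 0" --pt "4 -1.8 -4 0 0 0 0" --pt "4 -1.8 -4 0 0 0 0" --pt "4 -1.8 -4 0 0 0 0"

```text
time: 16.9
ee_pos: [0.4383, -0.1962, 0.1793]
eef_rot: [0.006, 0.713, 0.701, 0.008]
force: [0.2, -0.0, -0.4]
gripper_width: 0.04
```

>>> step_arm --pt "4 -1.5 -4 0 0 0 0" --pt "4 -1 -1.8 0 0 0 0" --pt "4 0 0 0 0 0 0" --pt "4 0 0 0 0 0 0"

```text
time: 17.3
ee_pos: [0.4089, -0.2622, 0.181]
eef_rot: [0.008, 0.717, 0.697, 0.009]
force: [-0.5, 0.4, 0.3]
gripper_width: 0.0402
```

Run:
```python
from h import *
o=get_obs();f=fr("wrist","w5");print(o["ee_pos"],o["eef_rot"])
for c,a,mk in blobs(m(f,105,130,120),30): print(c.round(1),a,cast(f,c,.052,o).round(4))
f=fr("top","t5")
for c,a,mk in blobs(m(f,105,130,120),12): print(c.round(1),a,cast(f,c,.066).round(4))
```

```text
[ 0.40892115 -0.26221291  0.18095632] [0.00763614 0.7166527  0.69733332 0.00876562]
[280.6 205.9] 295 [[ 0.4151 -0.2688]]
[298.9 260.9] 331 [[ 0.4325 -0.3285]]
[135.5 173.8] 663 [[0.6495 0.3577]]
[240.1 159.4] 39 [[0.6805 0.1006]]
[237.7 201.2] 38 [[0.5764 0.1065]]
[395.9 265.3] 43 [[ 0.4158 -0.2671]]
[126.1 279.3] 122 [[0.3938 0.3701]]
```

View pics/t5.png

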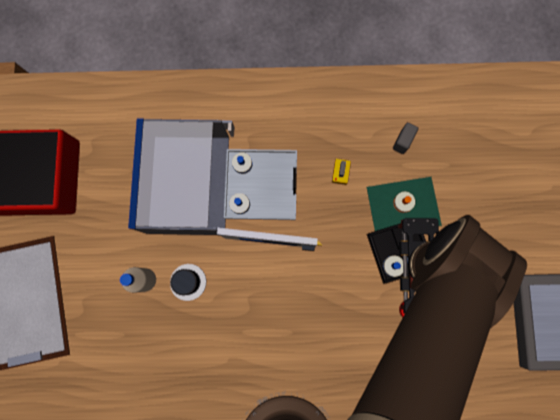

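>>> step_arm --pt "4 0.6 -0.4 -2 0 0.024 0" --pt "4 0 0 -3 0 0 0" --pt "4 0 0 -3 0 0 0" --pt "4 0 0 -1.5 0 0 0" --pt "4 0 0 0 0 0 0"

```text
time: 17.9
ee_pos: [0.4215, -0.2578, 0.0829]
eef_rot: [-0.001, 0.711, 0.703, 0.002]
force: [-0.0, 0.7, 1.3]
gripper_width: 0.0403
```

>>> step_arm --pt "4 -0.6 -1.1 -1.2 0 0 0" --pt "4 0 0 -1.5 0 0 0" --pt "4 0 0 -0.6 0 0 0" --pt "4 0 0 0 0 0 0"

```text
time: 18.3
ee_pos: [0.419, -0.2652, 0.0496]
eef_rot: [-0.001, 0.709, 0.706, 0.003]
force: [-0.6, 0.8, 0.0]
gripper_width: 0.0399
```

>>> step_arm --pt "4 -0.4 -0.4 -0.5 0 0 0" --pt "4 0 0 0 0 0 0" --pt "1 0 0 0 0 0 0" --pt "1 0 0 0 0 0 0" --pt "1 0 0 0 0 0 0" --pt "1 0 0 0 0 0 0"

```text
time: 18.9
ee_pos: [0.4162, -0.2692, 0.0459]
eef_rot: [0.0, 0.708, 0.706, 0.004]
force: [0.2, -0.3, -1.6]
gripper_width: 0.0174
```

>>> step_arm --pt "1 0 0 1.5 0 0 0" --pt "1 0 0 3 0 0 0" --pt "1 0 0 4 0 0 0" --pt "1 0 0 4 0 0 0" --pt "1 0 0 1.5 0 0 0" --pt "1 1.5 1.5 0 0 0 0" --pt "1 3 3 0 0 0 0" --pt "1 3 3 0 0 0 0" --pt "1 3 3 0 0 0 0" --pt "1 3 3 0 0 0 0" --pt "1 3 3 0 0 0 0" --pt "1 3 3 0 0 0 0"

```text
time: 20.1
ee_pos: [0.6108, -0.0713, 0.1932]
eef_rot: [0.0, 0.713, 0.701, 0.004]
force: [0.5, -1.2, -0.4]
gripper_width: 0.017
```

>>> step_arm --pt "1 3 3 0 0 0 0" --pt "1 2 2.5 0 0 0 0" --pt "1 1 1.5 0 0 0 0" --pt "1 0 0 0 0 0 0" --pt "1 0 0 0 0 0 0"

```text
time: 20.6
ee_pos: [0.6746, 0.0095, 0.1899]
eef_rot: [-0.001, 0.71, 0.704, 0.004]
force: [-1.2, -1.0, -0.7]
gripper_width: 0.0172
```

>>> step_arm --pt "1 0.2 -0.5 -2 0 0 0" --pt "1 0 0 -3 0 0 0" --pt "1 0 0.2 -3 0 0 0" --pt "1 0 0 -2 0 0 0" --pt "1 0 0 0 0 0 0"

```text
time: 21.1
ee_pos: [0.673, -0.0028, 0.0895]
eef_rot: [0.0, 0.713, 0.701, 0.003]
force: [0.4, -0.6, -1.2]
gripper_width: 0.0169
```

>>> step_arm --pt "1 0.4 0.2 -1.5 0 0 0" --pt "1 0 0.1 -1.2 0 0 0" --pt "1 0 0 0 0 0 0"

```text
time: 21.4
ee_pos: [0.6775, -0.0026, 0.0634]
eef_rot: [0.001, 0.714, 0.7, 0.004]
force: [0.2, -0.2, -0.9]
gripper_width: 0.0169
```

>>> step_arm --pt "1 0 0.2 -1 0 0 0" --pt "1 0 0 0 0 0 0" --pt "1 0 0 0 0 0 0"

```text
time: 21.7
ee_pos: [0.6784, -0.0006, 0.0538]
eef_rot: [0.002, 0.714, 0.7, 0.005]
force: [0.7, -1.2, -1.0]
gripper_width: 0.0172
```

>>> step_arm --pt "1 -0.1 0 -0.25 0 0 0" --pt "1 0 0 0 0 0 0" --pt "3.5 0 0 0 0 0 0" --pt "3.5 0 0 0 0 0 0" --pt "3.5 0 0 0 0 0 0"

```text
time: 22.2
ee_pos: [0.6784, -0.0003, 0.0528]
eef_rot: [0.003, 0.714, 0.7, 0.006]
force: [0.2, 0.2, -0.1]
gripper_width: 0.0346
```

>>> step_arm --pt "3.5 0 0 2 0 0 0" --pt "3.5 0 0 3 0 0 0" --pt "3.5 0 0 4 0 0 0" --pt "4 0 0 3 0 0 0" --pt "4 -1.5 -2 0 0 0 0" --pt "4 -3 -4 0 0 0 0" --pt "4 -3 -4 0 0 0 0" --pt "4 -3 -4 0 0 0 0" --pt "4 -3 -4 0 0 0 0" --pt "4 -3 -4 0 0 0 0" --pt "4 -3 -4 0 0 0 0" --pt "4 -3 -4 0 0 0 0"

```text
time: 23.4
ee_pos: [0.4527, -0.2953, 0.1783]
eef_rot: [0.005, 0.709, 0.705, 0.009]
force: [0.8, -0.8, -0.7]
gripper_width: 0.0397
```

>>> step_arm --pt "4 -2 -2 0 0 0 0" --pt "4 -1 -1 0 0 0 0" --pt "4 0 0 0 0 0 0" --pt "4 0 0 0 0 0 0"

```text
time: 23.8
ee_pos: [0.4173, -0.3317, 0.1799]
eef_rot: [0.006, 0.713, 0.701, 0.009]
force: [0.1, 0.7, -0.4]
gripper_width: 0.0401
```

>>> step_arm --pt "4 1 0 -2 -0.004 0.021 0" --pt "4 0 0 -3 0 0 0" --pt "4 0 0 -3 0 0 0" --pt "4 0 0 -1.5 0 0 0" --pt "4 0 0 0 0 0 0"

```text
time: 24.3
ee_pos: [0.4374, -0.3229, 0.0813]
eef_rot: [0.0, 0.707, 0.707, 0.002]
force: [-0.7, 0.5, -0.4]
gripper_width: 0.0403
```

>>> step_arm --pt "4 -0.6 -0.6 -1.4 0 0 0" --pt "4 0 0 -1.5 0 0 0" --pt "4 0 0 -0.4 0 0 0" --pt "4 0 0 0 0 0 0"

```text
time: 24.7
ee_pos: [0.4367, -0.325, 0.0479]
eef_rot: [0.001, 0.704, 0.71, 0.003]
force: [0.1, 0.2, 0.3]
gripper_width: 0.0405
```

>>> step_arm --pt "4 -0.5 -0.3 -0.35 0 0 0" --pt "4 0 0 0 0 0 0" --pt "1 0 0 0 0 0 0" --pt "1 0 0 0 0 0 0" --pt "1 0 0 0 0 0 0" --pt "1 0 0 0 0 0 0"

```text
time: 25.3
ee_pos: [0.4329, -0.3285, 0.0463]
eef_rot: [0.002, 0.704, 0.71, 0.004]
force: [-0.5, 0.6, -1.8]
gripper_width: 0.0169
```

>>> step_arm --pt "1 0 0 1.5 0 0 0" --pt "1 0 0 3 0 0 0" --pt "1 0 0 4 0 0 0" --pt "1 0 0 4 0 0 0" --pt "1 0 0 2 0 0 0" --pt "1 1 2 0 0 0 0" --pt "1 1.7 4 0 0 0 0" --pt "1 1.7 4 0 0 0 0" --pt "1 1.7 4 0 0 0 0" --pt "1 1.7 4 0 0 0 0" --pt "1 1.7 4 0 0 0 0" --pt "1 1.7 4 0 0 0 0"

```text
time: 26.5
ee_pos: [0.5404, -0.068, 0.2093]
eef_rot: [0.005, 0.712, 0.703, 0.004]
force: [0.9, -1.1, -1.6]
gripper_width: 0.0171
```

>>> step_arm --pt "1 1.4 3 0 0 0 0" --pt "1 0.5 1 0 0 0 0" --pt "1 0 0 0 0 0 0" --pt "1 0 0 0 0 0 0"

```text
time: 26.9
ee_pos: [0.5606, -0.0206, 0.2118]
eef_rot: [0.005, 0.709, 0.706, 0.005]
force: [0.1, -0.9, -1.3]
gripper_width: 0.017
```

>>> step_arm --pt "1 1.2 2.4 0 0 0.013 0" --pt "1 0 0 -2 0 0 0" --pt "1 0 0 -3 0 0 0" --pt "1 0 0.3 -3 0 0 0" --pt "1 0 0 -3 0 0 0" --pt "1 0 0 -1 0 0 0" --pt "1 0 0 0 0 0 0"

```text
time: 27.6
ee_pos: [0.5706, -0.0095, 0.093]
eef_rot: [0.003, 0.716, 0.698, 0.001]
force: [0.7, 0.2, -1.8]
gripper_width: 0.0171
```

>>> step_arm --pt "1 0.3 1 -1.3 0 0 0" --pt "1 0 0.2 -1.5 0 0 0" --pt "1 0 0 0 0 0 0"

```text
time: 27.9
ee_pos: [0.5756, 0.0018, 0.0661]
eef_rot: [0.004, 0.717, 0.697, 0.002]
force: [0.1, 0.5, -2.3]
gripper_width: 0.0171
```

>>> step_arm --pt "1 -0.2 0 -1.2 0 0 0" --pt "1 0 0 0 0 0 0" --pt "1 0 0 0 0 0 0"

```text
time: 28.2
ee_pos: [0.5741, 0.0022, 0.0537]
eef_rot: [0.005, 0.716, 0.698, 0.003]
force: [0.3, -1.1, -1.9]
gripper_width: 0.0172
```

Release, rise and back away toward the logger.

>>> step_arm --pt "1 0 0 -0.15 0 0 0" --pt "1 0 0 0 0 0 0" --pt "3.5 0 0 0 0 0 0" --pt "3.5 0 0 0 0 0 0" --pt "3.5 0 0 0 0 0 0" --pt "3.5 0 0 2 0 0 0" --pt "3.5 0 0 3 0 0 0" --pt "3.5 0 0 4 0 0 0" --pt "4 0 0 4 0 0 0" --pt "4 2 -4 1 0 0 0" --pt "4 2 -4 0 0 0 0" --pt "4 0 -2 0 0 0 0"

```text
time: 29.4
ee_pos: [0.6164, -0.0945, 0.2009]
eef_rot: [0.006, 0.712, 0.702, 0.005]
force: [1.1, -0.5, 0.5]
gripper_width: 0.0403
```

>>> step_arm --pt "4 0 0 0 0 0 0" --pt "4 0 0 0 0 0 0"

```text
time: 29.6
ee_pos: [0.6163, -0.098, 0.2015]
eef_rot: [0.007, 0.714, 0.7, 0.005]
force: [-0.3, 0.6, -0.6]
gripper_width: 0.0403
```

Run:
```python
from h import *
o=get_obs();f=fr("wrist","w6");print(o["ee_pos"],o["eef_rot"])
g=fr("top","t6")
im=g["image"][100:300,110:450];cv2.imwrite("pics/t6z.png",cv2.resize(im,(782,460),interpolation=cv2.INTER_CUBIC)[:,:,::-1])
for q,n in ((f,"w"),(g,"t")):
    print(n,[(c.round(0),cast(q,c,.072,o).round(3)) for c,a,mk in blobs(m(q,105,130,120),12)])
    for c,a,mk in blobs(m(q,22,32,170,80),100):
        r=cv2.minAreaRect(np.argwhere(mk)[:,::-1].astype(np.float32));print(c,a,cast(q,r[0],.028,o).round(4),cast(q,cv2.boxPoints(r),.028,o).round(3).tolist())
```

```text
[ 0.61628656 -0.09796667  0.20152686] [0.0065939  0.71436156 0.69972737 0.00506916]
w [(array([224.,  87.]), array([[0.575, 0.004]])), (array([341.,  88.]), array([[0.676, 0.001]]))]
t [(array([136., 174.]), array([[0.648, 0.355]])), (array([240., 160.]), array([[0.679, 0.1  ]])), (array([280., 159.]), array([[0.678, 0.003]])), (array([238., 201.]), array([[0.575, 0.106]])), (array([126., 279.]), array([[0.394, 0.368]]))]
```

View pics/w6.png

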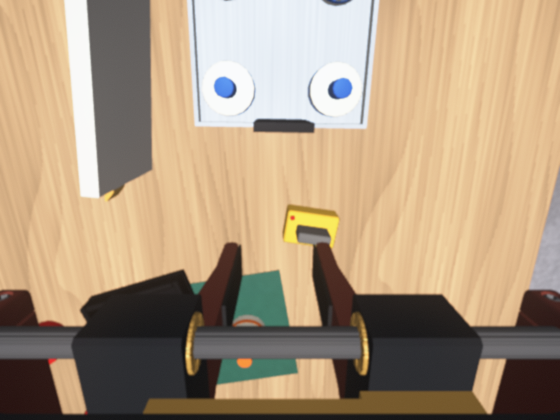

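View pics/t6z.png

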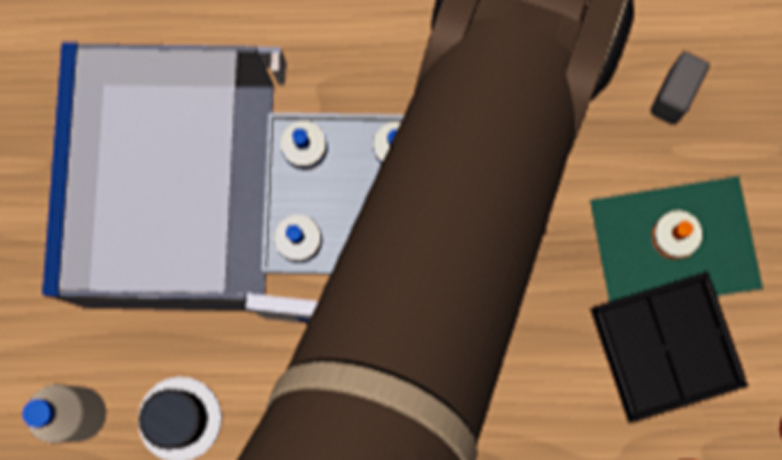

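Run:
```python
from h import *
o=get_obs();f=fr("wrist");print(o["ee_pos"])
h=hsv(f);print(h[215,300],h[236,313])
for c,a,mk in blobs(m(f,20,33,200,100)&(np.arange(420)<290)[:,None],100):
    pts=np.argwhere(mk)[:,::-1].astype(np.float32);r=cv2.minAreaRect(pts);b=cv2.boxPoints(r);print(c,a,r[0],b.round(0).tolist());print(cast(f,r[0],.02,o).round(4),cast(f,b,.028,o).round(4).tolist())
gm=(h[...,1]<90)&(h[...,2]<120);gm[:200]=0;gm[260:]=0;gm[:,:285]=0;gm[:,316+18:]=0
for c,a,mk in blobs(gm,30):
    pts=np.argwhere(mk)[:,::-1].astype(np.float32);r=cv2.minAreaRect(pts);b=cv2.boxPoints(r);print("fin",c,a,b.round(0).tolist(),cast(f,b,.056,o).round(4).tolist())
cv2.imwrite("pics/w6z.png",cv2.resize(f["image"][190:270,250:360],(770,560),interpolation=cv2.INTER_CUBIC)[:,:,::-1])
```

```text
[ 0.61608633 -0.09725456  0.20140067]
[ 27 160 249] [ 11  15 137]
fin [312.06334842 231.88235294] 221 [[297.0, 227.0], [329.0, 226.0], [329.0, 237.0], [297.0, 238.0]] [[0.6384, -0.133], [0.6717, -0.1327], [0.6724, -0.1452], [0.6387, -0.1455]]
```

View pics/w6z.png

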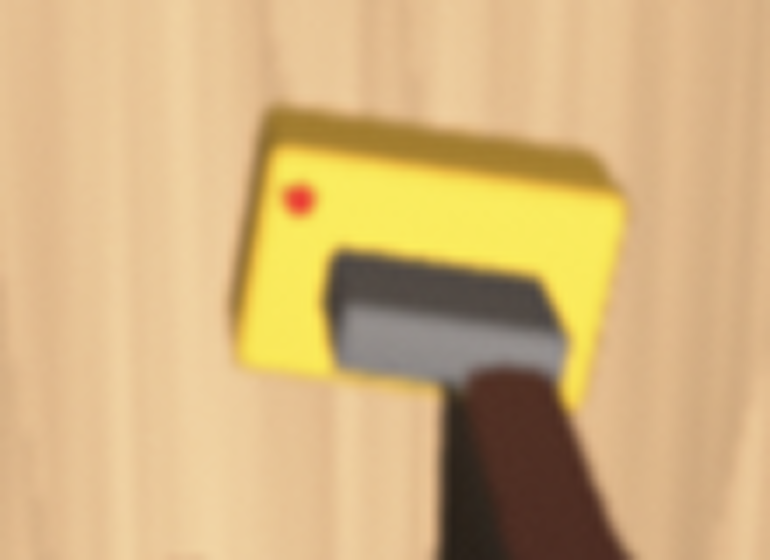

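Run:
```python
from h import *
o=get_obs();f=fr("wrist");print(o["ee_pos"])
a=cast(f,[(289,211.4),(339.3,218.1),(332.1,248.6),(284.3,242.1)],.028,o);print(a.round(4),a.mean(0))
b=cast(f,[(299.3,233.3),(331.4,237.4),(298.3,242.9)],.056,o);print(b.round(4), ((b[1]+b[2])/2).round(4))
for p,q in((a[0],a[1]),(a[3],a[2]),(b[0],b[1])): print(np.linalg.norm(q-p),np.arctan2(*(q-p)[::-1]))
```

```text
[ 0.61613458 -0.09684091  0.20135982]
[[ 0.6318 -0.1245]
 [ 0.6887 -0.1339]
 [ 0.6818 -0.1715]
 [ 0.6261 -0.1619]] [ 0.65708809 -0.14795314]
[[ 0.641  -0.1397]
 [ 0.6751 -0.1452]
 [ 0.64   -0.1507]] [ 0.6575 -0.1479]
0.05769760127937009 -0.16246483087428537
0.05660479436123845 -0.17152528573668596
0.034469936906054606 -0.16068850567229984
```

Run:
```python
from h import *
o=get_obs();print(o["joint_positions"].round(3))
```

```text
[-0.384  0.473  0.652  1.673 -0.319  1.088  0.342]
```

>>> step_arm --pt "4 0.8 -1 -0.5 0 0 0.14" --pt "4 0.8 -1 -0.5 0 0 0.14" --pt "4 0.8 -1 -0.5 0 0 0.14" --pt "4 0.8 -1 0 0 0 0.14" --pt "4 0.8 -1 0 0 0 0.14"

```text
time: 30.3
ee_pos: [0.6571, -0.1371, 0.1846]
eef_rot: [0.002, 0.413, 0.911, 0.008]
force: [1.1, -0.1, 0.8]
gripper_width: 0.0399
```

Run:
```python
from h import *
o=get_obs();print(o["joint_positions"].round(3))
```

```text
[-0.159  0.544  0.451  1.546 -0.272  1.106  1.075]
```

>>> step_arm --pt "4 0 -0.5 -0.5 0 0 0.14" --pt "4 0 -0.5 -0.5 0 0 0.14" --pt "4 0 0 0 0 0 0.14" --pt "4 0 0 0 0 0 0.14" --pt "4 0 0 0 0 0 0.09" --pt "4 0 0 0 0 0 0" --pt "4 0 0 0 0 0 0"

```text
time: 31.0
ee_pos: [0.6577, -0.1396, 0.172]
eef_rot: [-0.003, 0.082, 0.997, 0.009]
force: [-0.5, -0.8, -0.2]
gripper_width: 0.0401
```

>>> step_arm --pt "4 0 -0.6 -2 -0.018 -0.0045 0" --pt "4 0 0 -3 0 0 0" --pt "4 0 0 -2 0 0 0" --pt "4 0 0 0 0 0 0" --pt "4 0 0 0 0 0 0"

```text
time: 31.5
ee_pos: [0.6588, -0.1427, 0.1015]
eef_rot: [0.001, 0.086, 0.996, 0.0]
force: [0.5, -0.7, 1.3]
gripper_width: 0.0404
```

Run:
```python
from h import *
o=get_obs();f=fr("wrist","w7");print(o["ee_pos"]);print(proj(f,[[.657,-.148,.056]],o))
```

```text
[ 0.65882998 -0.14268092  0.101505  ]
[[266.84942205 229.69381226]]
```

View pics/w7.png

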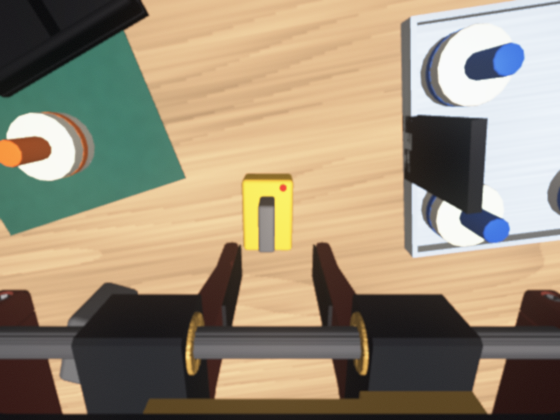

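>>> step_arm --pt "4 -0.2 -0.5 -2 0 0 0" --pt "4 0 0 -2 0 0 0" --pt "4 0 0 -1.5 0 0 0" --pt "4 0 0 0 0 0 0"

```text
time: 31.95
ee_pos: [0.6605, -0.1477, 0.0508]
eef_rot: [0.006, 0.087, 0.996, -0.0]
force: [-0.3, -0.4, -1.2]
gripper_width: 0.0398
```

>>> step_arm --pt "4 -0.4 0 -1.6 0 0.012 0" --pt "4 0 0 0 0 0 0" --pt "0.8 0 0 0 0 0 0" --pt "0.8 0 0 0 0 0 0" --pt "0.8 0 0 0 0 0 0" --pt "0.8 0 0 0 0 0 0"

```text
time: 32.55
ee_pos: [0.6583, -0.1481, 0.0371]
eef_rot: [0.002, 0.087, 0.996, -0.001]
force: [0.7, 3.7, -0.1]
gripper_width: 0.0115
```

>>> step_arm --pt "0.8 0 0 1 0 0 0" --pt "0.8 0 0 3 0 0 0" --pt "0.8 0 0 4 0 0 0" --pt "0.8 0 0 4 0 0 0" --pt "0.8 0 0 3 0 0 0" --pt "0.8 -0.3 2 0 0 0 0" --pt "0.8 -0.6 4 0 0 0 0" --pt "0.8 -0.6 4 0 0 0 0" --pt "0.8 -0.6 4 0 0 0 0" --pt "0.8 -0.6 4 0 0 0 0" --pt "0.8 0 0 0 0 0 0" --pt "0.8 0 0 0 0 0 0"

```text
time: 33.75
ee_pos: [0.6276, 0.036, 0.2036]
eef_rot: [0.005, 0.089, 0.996, -0.0]
force: [-0.3, -0.7, -0.7]
gripper_width: 0.0118
```

>>> step_arm --pt "0.8 0 1.8 -1 0 0.01 0" --pt "0.8 0 0 -3 0 0 0" --pt "0.8 0 0.2 -3 0 0 0" --pt "0.8 0 0 -3 0 0 0" --pt "0.8 0 0 -1 0 0 0" --pt "0.8 0 0 0 0 0 0"

```text
time: 34.35
ee_pos: [0.6287, 0.0569, 0.0901]
eef_rot: [0.0, 0.092, 0.996, -0.0]
force: [-0.0, -0.5, 0.1]
gripper_width: 0.012
```

>>> step_arm --pt "0.8 -0.1 -0.4 -1.4 0 0 0" --pt "0.8 0 0 -1.2 0 0 0" --pt "0.8 0 0 0 0 0 0"

```text
time: 34.65
ee_pos: [0.6293, 0.0522, 0.0643]
eef_rot: [0.002, 0.093, 0.996, 0.0]
force: [-0.4, 0.7, -0.9]
gripper_width: 0.0114
```

Run:
```python
from h import *
o=get_obs();f=fr("wrist","w8");print(o["ee_pos"])
```

```text
[0.62927473 0.05216857 0.06430053]
```

View pics/w8.png

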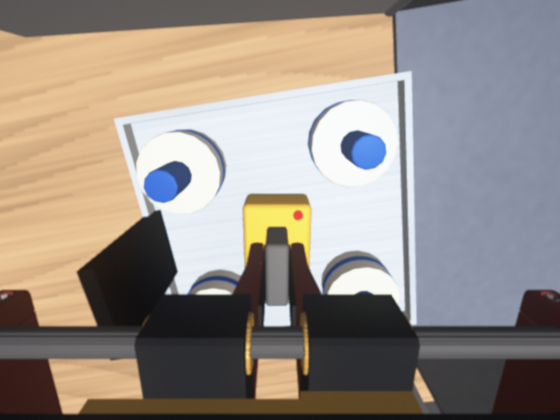

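>>> step_arm --pt "0.8 0 0 -1.1 0 0 0" --pt "0.8 0 0 0 0 0 0" --pt "0.8 0 0 -0.1 0 0 0"

```text
time: 35.0
ee_pos: [0.631, 0.052, 0.0539]
eef_rot: [0.004, 0.093, 0.996, 0.001]
force: [0.8, -0.9, 0.3]
gripper_width: 0.0117
```

>>> step_arm --pt "0.8 -0.2 0 -0.2 0 0 0" --pt "0.8 0 0 0 0 0 0" --pt "2.8 0 0 0 0 0 0" --pt "2.8 0 0 0 0 0 0" --pt "2.8 0 0 0 0 0 0" --pt "2.8 0 0 2 0 0 0" --pt "2.8 0 0 3 0 0 0" --pt "2.8 0 0 4 0 0 0" --pt "2.8 0 0 4 0 0 0" --pt "0 0 -3 0 0 0 0" --pt "0 0 -4 0 0 0 0" --pt "0 0 -4 0 0 0 0"

```text
time: 36.2
ee_pos: [0.6294, -0.0519, 0.1891]
eef_rot: [0.005, 0.086, 0.996, 0.003]
force: [0.6, -0.4, -0.3]
gripper_width: 0.0079
```

>>> step_arm --pt "0 -1 -2 0 0 0 0" --pt "0 0 0 0 0 0 0" --pt "0 0 0 0 0 0 0"

```text
time: 36.5
ee_pos: [0.6191, -0.0799, 0.1905]
eef_rot: [0.007, 0.091, 0.996, 0.001]
force: [-0.1, 0.5, -0.4]
gripper_width: 0.0002
```

Run:
```python
from h import *
o=get_obs();f=fr("top","t9");g=fr("scene","s9");print(o["ee_pos"],o["eef_rot"],o["joint_positions"].round(2))
a=cv2.resize(g["image"][180:300,220:420],(780,468),interpolation=cv2.INTER_CUBIC);cv2.imwrite("pics/s9z.png",a[:,:,::-1])
a=cv2.resize(f["image"][100:300,110:450],(782,460),interpolation=cv2.INTER_CUBIC);cv2.imwrite("pics/t9z.png",a[:,:,::-1])
```

```text
[ 0.61907506 -0.07992965  0.19053552] [0.00681548 0.09104337 0.99582275 0.0013033 ] [-0.16  0.44  0.29  1.66 -0.14  1.05  1.56]
```

View pics/s9z.png

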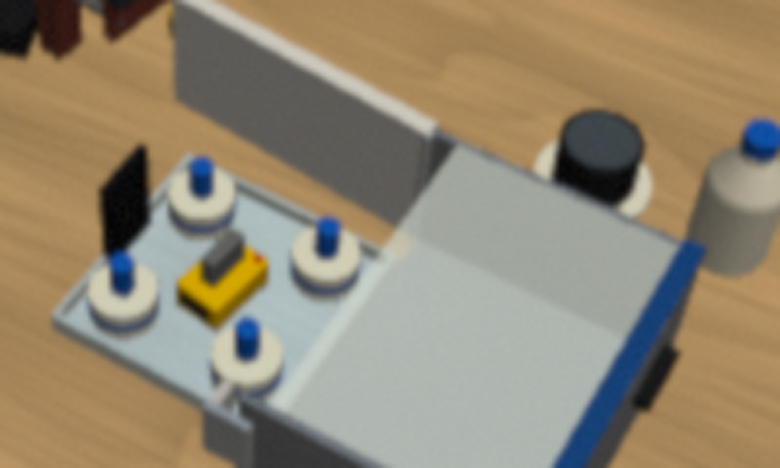

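View pics/t9z.png

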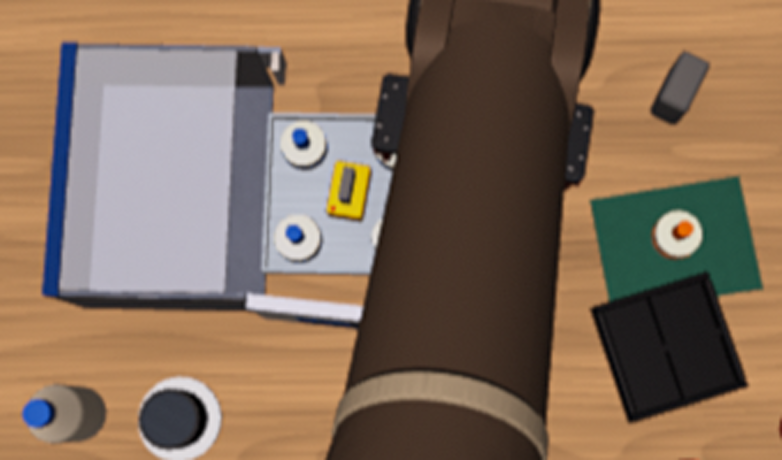

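>>> step_arm --pt "0 -0.3 0 -2 0 0.014 0" --pt "0 0 0 -3 0 0 0" --pt "0 0 0 -3 0 0 0" --pt "0 0 0 -2.5 0 0 0.05" --pt "0 0 0 0 0 0 0.05" --pt "0 0 0 0 0 0 0.05"

```text
time: 37.2
ee_pos: [0.6151, -0.0678, 0.0747]
eef_rot: [-0.004, 0.006, 1.0, 0.003]
force: [0.0, 1.1, -1.3]
gripper_width: 0.0003
```

>>> step_arm --pt "0 0 0.8 0 0 0 0" --pt "0 0 0.8 0 0 0 0" --pt "0 0 0.8 0 0 0 0" --pt "0 0 0.8 0 0 0 0" --pt "0 0 0.8 0 0 0 0"

```text
time: 37.7
ee_pos: [0.6143, -0.0224, 0.0714]
eef_rot: [-0.006, 0.006, 1.0, 0.002]
force: [0.3, -1.7, -1.6]
gripper_width: 0.0003
```

>>> step_arm --pt "0 0 1 0 0 0 0" --pt "0 0.05 1 0 0 0 0" --pt "0 0.05 1 0 0 0 0" --pt "0 0.05 1 0 0 0 0" --pt "0 0.05 1 0 0 0 0" --pt "0 0.05 1 0 0 0 0" --pt "0 0.05 1 0 0 0 0" --pt "0 0.05 1 0 0 0 0"

```text
time: 38.5
ee_pos: [0.6172, 0.0647, 0.0716]
eef_rot: [-0.006, 0.006, 1.0, 0.002]
force: [-0.1, -2.7, 0.3]
gripper_width: 0.0004
```

>>> step_arm --pt "0 0 1 0 0 0 0" --pt "0 0 1 0 0 0 0" --pt "0 0 1 0 0 0 0" --pt "0 0 0.8 0 0 0 0" --pt "0 0 0.6 0 0 0 0" --pt "0 0 0.6 0 0 0 0" --pt "0 0 0.5 0 0 0 0"

```text
time: 39.2
ee_pos: [0.6184, 0.1259, 0.0721]
eef_rot: [-0.005, 0.006, 1.0, 0.003]
force: [1.9, -0.9, 0.8]
gripper_width: 0.0004
```

Run:
```python
from h import *
o=get_obs();f=fr("top","t10");g=fr("scene");print(o["ee_pos"],o["force"])
a=cv2.resize(g["image"][180:300,220:420],(780,468),interpolation=cv2.INTER_CUBIC);cv2.imwrite("pics/s10z.png",a[:,:,::-1])
```

```text
[0.61838749 0.12586961 0.07206884] [ 1.93813101 -0.87779375  0.7872906 ]
```

View pics/s10z.png

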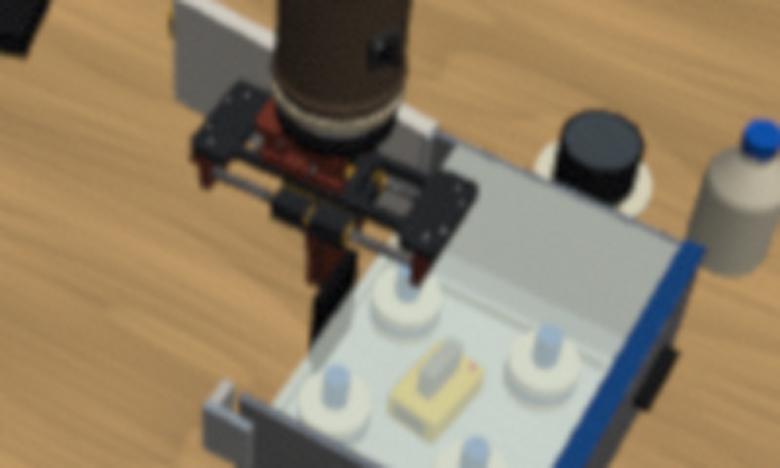

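>>> step_arm --pt "0 0 0.5 0 0 0 0" --pt "0 0 0.5 0 0 0 0" --pt "0 0 0.5 0 0 0 0"

```text
time: 39.6
ee_pos: [0.6182, 0.1405, 0.072]
eef_rot: [-0.005, 0.007, 1.0, 0.002]
force: [1.3, -2.1, -0.2]
gripper_width: 0.0003
```

>>> step_arm --pt "0 0 0.5 0 0 0 0" --pt "0 0 0.5 0 0 0 0"

```text
time: 39.8
ee_pos: [0.6183, 0.1414, 0.072]
eef_rot: [-0.006, 0.01, 1.0, -0.003]
force: [-1.3, -14.9, 5.0]
gripper_width: 0.0002
```

>>> step_arm --pt "0 0 0.2 0 0 0 0" --pt "0 0 -1 0 0 0 0" --pt "0 0 -3 0 0 0 0" --pt "0 0 -4 0 0 0 0" --pt "0 0 -4 1 0 0 0" --pt "0 0 -4 2 0 0 0" --pt "0 0 -4 3 0 0 0" --pt "0 0 -4 3 0 0 0"

```text
time: 40.6
ee_pos: [0.6127, -0.0947, 0.1592]
eef_rot: [-0.011, 0.002, 1.0, -0.0]
force: [0.2, -0.5, -0.1]
gripper_width: 0.0007
```

Run:
```python
from h import *
o=get_obs();f=fr("top","t11");g=fr("scene","s11");print(o["ee_pos"],o["force"],o["joint_positions"].round(2))
a=cv2.resize(g["image"][160:340,200:420],(792,648),interpolation=cv2.INTER_CUBIC)[:600];cv2.imwrite("pics/s11z.png",a[:,:,::-1])
a=cv2.resize(f["image"][100:300,110:450],(782,460),interpolation=cv2.INTER_CUBIC);cv2.imwrite("pics/t11z.png",a[:,:,::-1])
```

```text
[ 0.6126604  -0.09469836  0.15917943] [ 0.16913378 -0.54683401 -0.11291405] [-0.1   0.48  0.25  1.67 -0.13  1.03  1.75]
```

View pics/s11z.png

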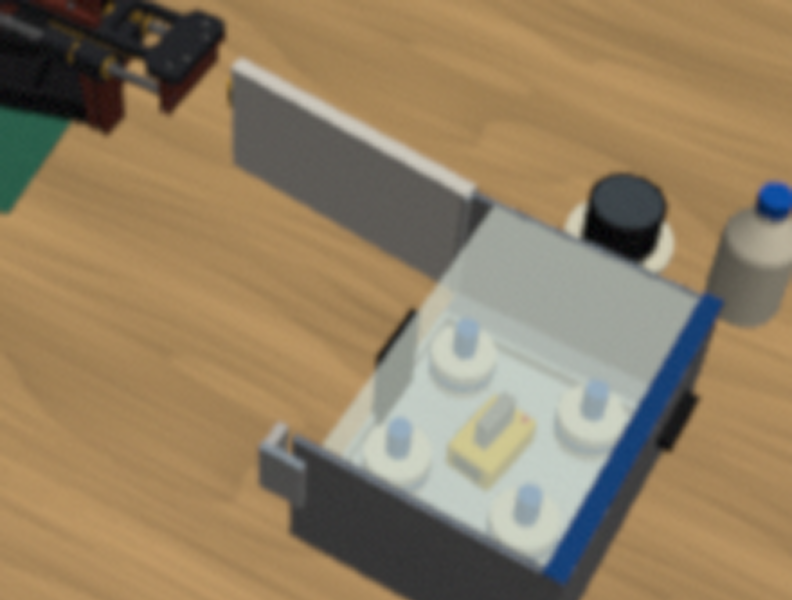

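View pics/t11z.png

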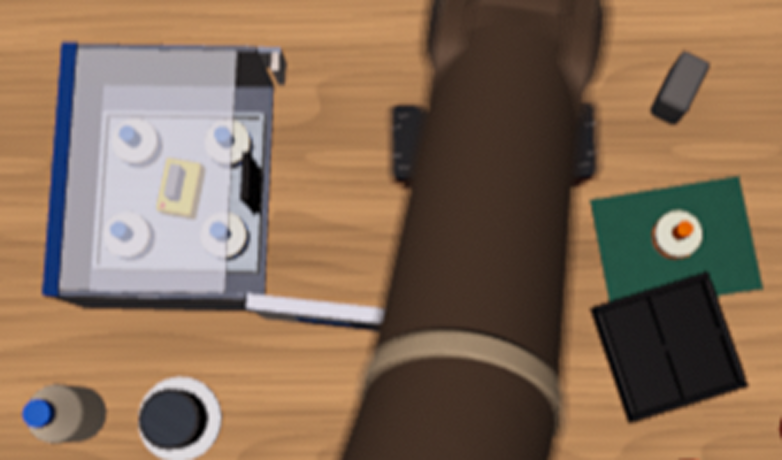

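Run:
```python
from h import *
f=fr("top")
z=lambda u,v:(110+u/2.3,100+v/2.3)
print("tab top outer",cast(f,[z(257,155),z(262,210)],.1).round(4))
print("rim front",cast(f,[z(264,113),z(257,270)],.026).round(4))
print("front plane top corners z.125",cast(f,[z(272,50),z(266,300)],.125).round(4))
H=np.array([.500,.147])
for th in np.arange(1.68,-.01,-.12):
    a=-.028-th;d=np.array([np.cos(a),np.sin(a)]);n=np.array([d[1],-d[0]])
    print(round(th,2),(H+.172*d+.0275*n).round(3))
```

```text
tab top outer [[0.6524 0.1401]
 [0.5944 0.1345]]
rim front [[0.7197 0.1451]
 [0.5433 0.1514]]
front plane top corners z.125 [[0.7562 0.1213]
 [0.4988 0.1258]]
1.68 [ 0.449 -0.02 ]
1.56 [ 0.47  -0.025]
1.44 [ 0.49  -0.027]
1.32 [ 0.511 -0.027]
1.2 [ 0.532 -0.024]
1.08 [ 0.552 -0.019]
0.96 [ 0.572 -0.012]
0.84 [ 0.59  -0.002]
0.72 [0.607 0.01 ]
0.6 [0.623 0.024]
0.48 [0.637 0.039]
0.36 [0.649 0.056]
0.24 [0.659 0.075]
0.12 [0.666 0.094]
0.0 [0.671 0.115]
```

>>> step_arm --pt "0 -2 0.7 1 0 0 0" --pt "0 -3.5 1.2 0.5 0 0 0" --pt "0 -3.5 1.2 0 0 0 0" --pt "0 -3.5 1.2 0 0 0 0" --pt "0 -3.5 1.2 0 0 0 0" --pt "0 -2.5 0.7 0 0 0 0" --pt "0 0 0 0 0 0 0" --pt "0 0 0 0 0 0 0"

```text
time: 41.55
ee_pos: [0.4187, -0.0226, 0.1703]
eef_rot: [-0.012, -0.003, 1.0, 0.002]
force: [0.8, 0.2, 0.4]
gripper_width: 0.0003
```

>>> step_arm --pt "0 0 0 -2 0 0 0" --pt "0 0 0 -3 0 0 0" --pt "0 0 0 -3 0 0 0" --pt "0 0 0 -2 0 0 0" --pt "0 0 0 0 0 0 0"

```text
time: 42.05
ee_pos: [0.4242, -0.0201, 0.0669]
eef_rot: [-0.01, -0.005, 1.0, 0.003]
force: [-0.7, -0.6, 1.2]
gripper_width: 0.0007
```

Run:
```python
from h import *
o=get_obs();f=fr("wrist","w12");g=fr("scene","s12");print(o["ee_pos"])
a=cv2.resize(g["image"][140:320,200:420],(792,648),interpolation=cv2.INTER_CUBIC)[:600];cv2.imwrite("pics/s12z.png",a[:,:,::-1])
```

```text
[ 0.42417447 -0.02011652  0.06689469]
```

View pics/w12.png

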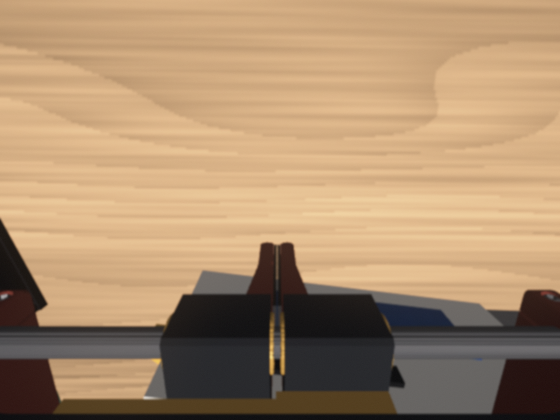

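View pics/s12z.png

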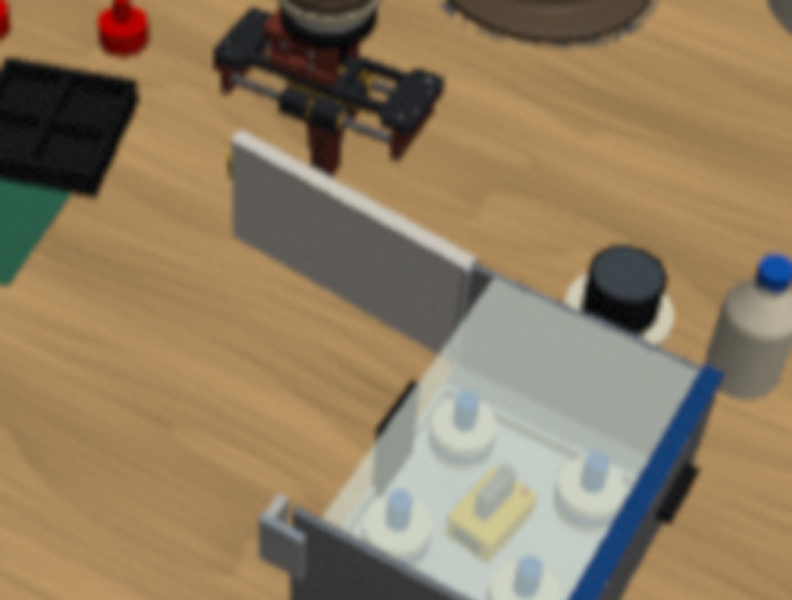

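>>> step_arm --pt "0 1 0 0 0 0 0" --pt "0 1 -0.1 0 0 0 0" --pt "0 1 -0.2 0 0 0 0" --pt "0 1 -0.2 0 0 0 0" --pt "0 1 -0.2 0 0 0 0" --pt "0 1 0 0 0 0 0" --pt "0 1 0 0 0 0 0"

```text
time: 42.85
ee_pos: [0.5043, -0.0278, 0.0728]
eef_rot: [-0.005, -0.005, 1.0, 0.004]
force: [-0.4, 0.4, -0.8]
gripper_width: 0.0005
```

>>> step_arm --pt "0 1 0.1 0 0 0 0" --pt "0 1 0.15 0 0 0 0" --pt "0 1 0.15 0 0 0 0" --pt "0 1 0.2 0 0 0 0" --pt "0 1 0.3 0 0 0 0" --pt "0 1 0.3 -0.1 0 0 0" --pt "0 1 0.4 -0.1 0 0 0"

```text
time: 43.55
ee_pos: [0.5805, -0.0104, 0.0704]
eef_rot: [-0.005, -0.005, 1.0, 0.004]
force: [-0.4, 0.2, 0.2]
gripper_width: 0.0006
```

Run:
```python
from h import *
o=get_obs();g=fr("scene","s13");print(o["ee_pos"])
a=cv2.resize(g["image"][140:320,200:420],(792,648),interpolation=cv2.INTER_CUBIC)[:600];cv2.imwrite("pics/s13z.png",a[:,:,::-1])
```

```text
[ 0.5804769  -0.01041121  0.07038951]
```

View pics/s13z.png

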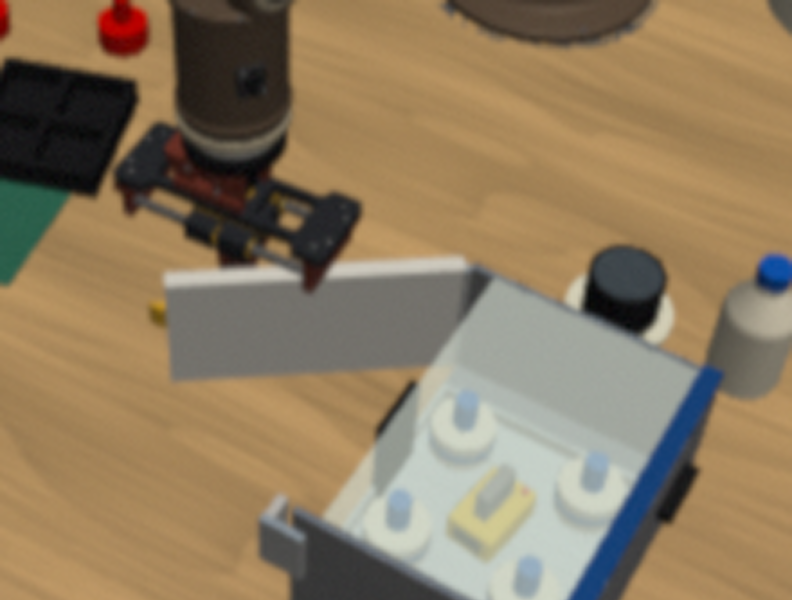

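>>> step_arm --pt "0 1 0.7 0 0 0 0" --pt "0 0.9 0.7 0 0 0 0" --pt "0 0.9 0.8 0 0 0 0" --pt "0 0.8 0.8 0 0 0 0" --pt "0 0.7 0.8 0 0 0 0" --pt "0 0.7 0.9 0 0 0 0" --pt "0 0.6 0.9 0 0 0 0"

```text
time: 44.3
ee_pos: [0.6414, 0.0498, 0.0698]
eef_rot: [-0.005, -0.005, 1.0, 0.003]
force: [-0.6, 0.1, -0.1]
gripper_width: 0.0003
```

>>> step_arm --pt "0 0.6 0.9 0 0 0 0" --pt "0 0.5 0.9 0 0 0 0" --pt "0 0.4 0.8 0 0 0 0" --pt "0 0.3 0.8 0 0 0 0"

```text
time: 44.7
ee_pos: [0.661, 0.0875, 0.0696]
eef_rot: [-0.005, -0.005, 1.0, 0.003]
force: [-0.7, -0.2, 1.0]
gripper_width: 0.0007
```

Run:
```python
from h import *
o=get_obs();g=fr("scene","s14");print(o["ee_pos"],o["force"])
a=cv2.resize(g["image"][140:320,200:420],(792,648),interpolation=cv2.INTER_CUBIC)[:600];cv2.imwrite("pics/s14z.png",a[:,:,::-1])
```

```text
[0.66098939 0.08752331 0.06959951] [-0.6709572  -0.16828893  1.02538987]
```

View pics/s14z.png

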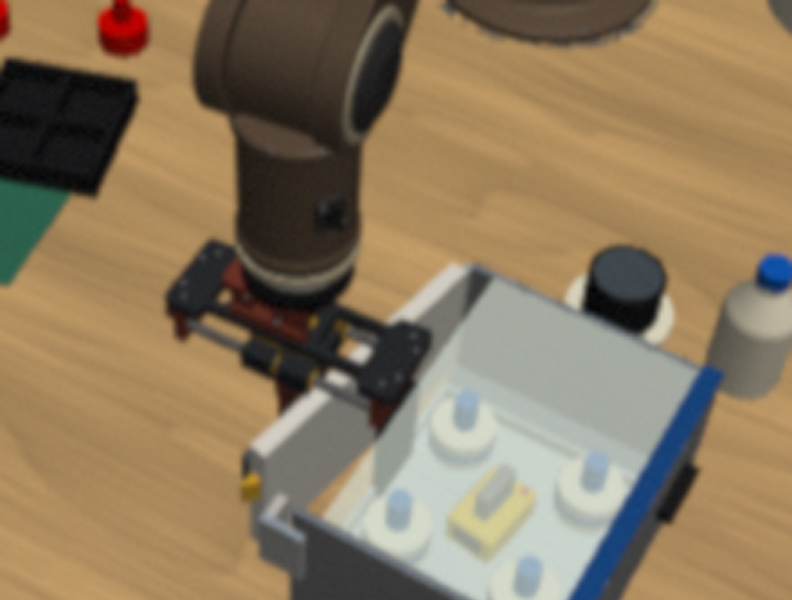

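>>> step_arm --pt "0 0.2 0.7 0 0 0 0" --pt "0 0.2 0.7 0 0 0 0" --pt "0 0.1 0.6 0 0 0 0"

```text
time: 45.05
ee_pos: [0.666, 0.1072, 0.0694]
eef_rot: [-0.006, -0.005, 1.0, 0.002]
force: [-6.1, -14.7, 4.9]
gripper_width: 0.0003
```

>>> step_arm --pt "0 0 0.7 0 0 0 0" --pt "0 0 0.7 0 0 0 0"

```text
time: 45.25
ee_pos: [0.6664, 0.1131, 0.0697]
eef_rot: [-0.006, -0.002, 1.0, -0.003]
force: [0.9, -2.7, -0.2]
gripper_width: 0.0002
```

>>> step_arm --pt "0 0 0.7 0 0 0 0" --pt "0 0 0.7 0 0 0 0"

```text
time: 45.45
ee_pos: [0.6664, 0.1148, 0.0698]
eef_rot: [-0.007, 0.003, 1.0, -0.01]
force: [-4.2, -22.0, 5.3]
gripper_width: 0.0004
```

Hard stop. Retreat and look.

>>> step_arm --pt "0 0 -1 0 0 0 0" --pt "0 0 -3 0 0 0 0" --pt "0 0 -4 1 0 0 0" --pt "0 0 -4 2 0 0 0" --pt "0 -1 -4 4 0 0 0" --pt "0 -2 -4 4 0 0 0" --pt "0 -3 -4 3 0 0 0" --pt "0 -3 -4 0 0 0 0" --pt "0 -3 -3 0 0 0 0" --pt "0 0 0 0 0 0 0"

```text
time: 46.45
ee_pos: [0.5516, -0.1793, 0.1992]
eef_rot: [-0.005, -0.002, 1.0, -0.007]
force: [-1.4, 0.6, -0.1]
gripper_width: 0.0006
```

Run:
```python
from h import *
o=get_obs();g=fr("scene","s15");f=fr("top","t15");print(o["ee_pos"],o["force"])
a=cv2.resize(g["image"][140:320,200:420],(792,648),interpolation=cv2.INTER_CUBIC)[:600];cv2.imwrite("pics/s15z.png",a[:,:,::-1])
a=cv2.resize(f["image"][100:300,110:450],(782,460),interpolation=cv2.INTER_CUBIC);cv2.imwrite("pics/t15z.png",a[:,:,::-1])
for c,a,mk in blobs(m(g,5,18,200,120),12): print(c,a)
```

```text
[ 0.55160571 -0.17929378  0.19923672] [-1.35526157  0.5743127  -0.12774703]
[185.25806452 188.16129032] 31
```

View pics/s15z.png

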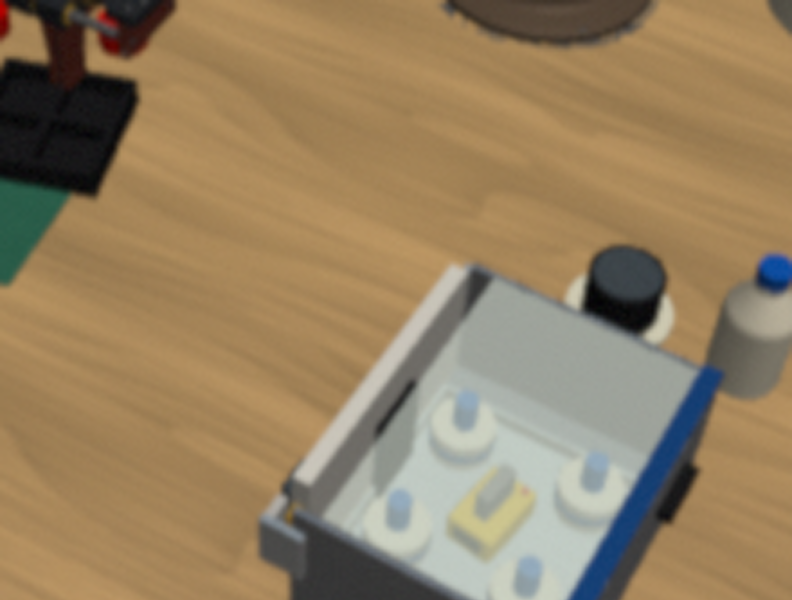

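View pics/t15z.png

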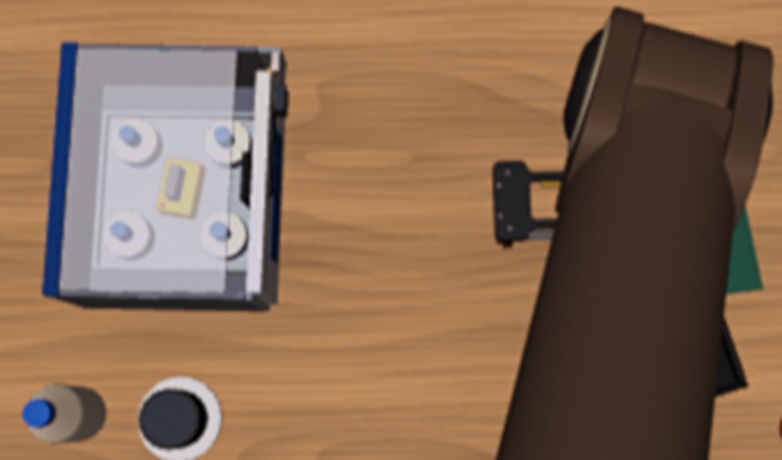

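View pics/s15.png

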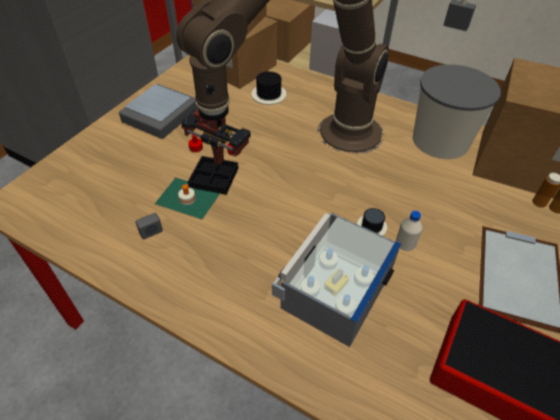

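>>> step_arm --pt "0 1.5 2 2 0 0 0" --pt "0 3 3.5 2 0 0 0" --pt "0 3 3.5 1 0 0 0" --pt "0 3 3.5 0 0 0 0" --pt "0 3 3.5 0 0 0 0" --pt "0 2 3 0 0 0 0" --pt "0 0 0 0 0 0 0" --pt "0 0 0 0 0 0 0"

```text
time: 47.35
ee_pos: [0.7181, 0.0453, 0.2468]
eef_rot: [-0.004, -0.015, 1.0, 0.0]
force: [-1.1, -1.0, 0.4]
gripper_width: 0.0005
```

Run:
```python
from h import *
o=get_obs();f=fr("wrist","w16");print(o["ee_pos"])
g=fr("top");z=lambda u,v:(110+u/2.3,100+v/2.3)
p=cast(g,[z(247,292),z(258,72)],.121);d=p[1]-p[0];print(p,np.arctan2(d[1],d[0]),np.linalg.norm(d))
p=cast(g,[z(45,295),z(62,43)],.125);d=p[1]-p[0];print(p,np.arctan2(d[1],d[0]),np.linalg.norm(d))
```

```text
[0.71810188 0.04527812 0.2467879 ]
[[0.50752984 0.14532683]
 [0.73440685 0.13620737]] -0.04017397003208827 0.22706022192235767
[[0.50769355 0.34477813]
 [0.76848416 0.33790796]] -0.026337564922065397 0.2608810868429467
```

View pics/w16.png

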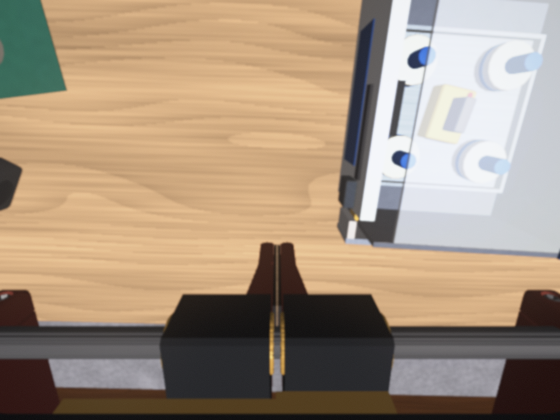

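Run:
```python
import cv2
a=cv2.imread("pics/w16.png")[180:250,320:420];cv2.imwrite("pics/w16z.png",cv2.resize(a,(800,560),interpolation=cv2.INTER_CUBIC))
```

```text
(no output)
```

View pics/w16z.png

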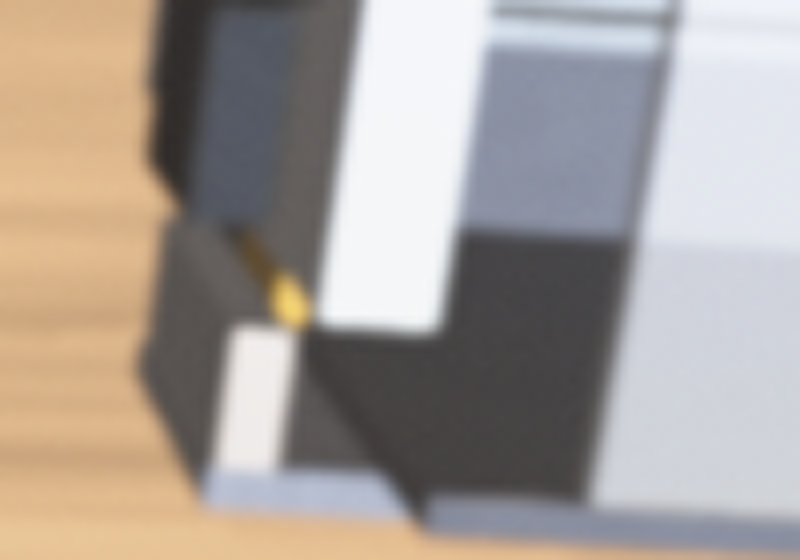

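Run:
```python
from h import *
f=fr("top");g=fr("scene")
A=blobs(m(f,5,18,200,120),12);B=blobs(m(g,5,18,200,120),12)
print([c for c,_,_ in A],[c for c,_,_ in B],tri(f,A[0][0],g,B[0][0]) if A and B else "")
print(get_obs()["qvel"].round(3)); job_done()
```

```text
[array([406.96969697, 199.42424242])] [array([185.21875, 188.25   ])] (array([ 0.57500859, -0.30479721,  0.04963638]), np.float64(0.002129449465108964))
[ 0.013 -0.01   0.012 -0.     0.002  0.002  0.001]
the job is handed in; nothing more can be done
```

I moved all four fresh canisters from the rack onto the tray corners and stood the yellow logger in the tray's middle. I then pushed the tray home and shut the door, and handed the job in at about 47 s of the 210 s allowed.

No dried canisters were on the tray at the start. The only one in view was already upright on the mat, so I left it alone.

**Final checks:**
- **Canisters and logger:** the last pictures show all five upright inside the tray rim. The dried canister was still on the mat at (0.575, -0.305).
- **Tray:** it ran into a hard stop at about 15 N. I took that as fully home, since the joint value can't be read directly. My picture estimates of how far it moved varied between 170 and 185 mm.
- **Door:** the force rose to about 15 N, dropped to 3 N, then met a hard stop at 22 N, as expected for the latch snapping in. A close-up shows the brass bolt on the cabinet side of the strike. My rough picture estimate of the door angle was 0.014 rad from shut, good to about 0.015.
- **Collar, spray bottle and tape case:** they were still in place in the last pictures I viewed. The arm was clear of everything when I handed the job in.

My first grip on the first canister sat too high on the knob. I released it and gripped again lower before lifting.

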